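Shut the jewellery cabinet and clamp its re-glued hook block

TASK

Push the jewellery cabinet's door shut until it seats on its catch, then pump the clamp's two grips (squeeze and release) until the red pad meets the hook block glued on the door and its spring is about half pressed in; the glue joint must not be crushed by bottoming the pad out. Move the rod only by the grips, leave the things on the tray where they are, and finish with the hand around the grips, still squeezing them so that the pressure stays on.

Things in the scene. Friction and masses are not known exactly. Their poses are not given: they have to be found in the camera images.
- station: Fixed plywood gluing board, 350 x 200 x 18 mm, carrying clamp and cabinet. Origin on the table; x from the clamp's grips to the cabinet, y left of that, z up. In it (mm): clamp's orange head x -135 to -45, y +-19, top z 131; rod along x at y 0, z 115; white cabinet x 104 to 170, y +-75; its top board x 99 to 173, y +-78, up to z 162; front face of the shut door at x 90.
- door_angle (a joint): Opening angle of the cabinet door, rad: 0 = shut on its catch, grows as the free edge swings out towards the grips; starts 0.35 to 0.65. It stays where it is left. A sprung ball catch resists with some 5 N at the free edge over the last 10 mm of closing; from about 0.03 rad on it pulls the door fully home and keeps it there.
- door_hinge (a point): Top front corner of the door at its hinge, 150 mm above the table: the vertical hinge line runs through it (station x 90, y +70).
- door_tab (a point): Centre of the front face of the upright part of the door's wooden push tab, 175 mm above the table and 118 mm from the hinge line; moves with the door. The tab is 36 mm wide, 12 thick, flush with the door's front face, and stands up from the door's top edge (150) to 193 mm above the table, clear above the cabinet's top board: the place to push.
- door: The white door with, freshly glued on the middle of its front face, a hook block 50 wide x 60 high x 16 mm thick (lower edge 75 mm above the table) with a brass hook at its foot that stands out another 27 mm, below the pad's path. The panel is 140 wide, 130 high, 12 thick. Origin on the hinge line at the door's lower front corner; x into the cabinet, z up, the panel runs along -y.
- block_face (a point): The point on the block's front face that the pad meets, 115 mm above the table (20 mm below the block's top edge), in line with the rod when the door is shut.
- rod: The clamp's steel ratchet rod (12 x 9 mm, teeth every 8 mm on top, black knob at its rear), sliding along station x, 115 mm above the table, with the pad at its front end. About 5 N of friction keeps it in place; it has no other lock, so the pad's pressure is mostly lost when the grips are let go. Not to be pushed directly.
- pad (a joint): How far the red sprung pad is pressed back into the rod's end, m: 0 = free, 0.012 = bottomed out. Spring 1.5 N per mm, so 6 mm = 9 N on the block.
- pad_disc: The pad's red disc, 24 mm diameter, 6 mm thick, on the front of the rod.
- pad_face (a point): Centre of the red pad's front face. It starts about 59 to 84 mm short of the block's face (measured with the door shut).
- drive (a joint): Ratchet stroke, m: 0 = grips released, 0.026 = fully squeezed; equals the amount by which the two grips closed together. Once a tooth is caught (up to 8 mm lost) the rod goes forward one to one; when the grips spring back (3 to 5 N) it stays and the ratchet catches new teeth: 16 or 24 mm per full stroke. Squeezing with F newtons pushes the rod with about F; friction and springs take 10 N of it.
- rear_grip: Black upright paddle on the clamp's head, farther from the cabinet: 24 mm wide, 10 thick, 134 to 196 mm above the table. Origin at the bottom of its outer face. Released, the grips' outer faces are 62 mm apart (31 mm either side of grip_mid); fully squeezed 36 mm. The grips are linked and slide by equal amounts towards each other along station x.
- front_grip: The other paddle, the one nearer the cabinet, a mirror image. Origin at the bottom of its outer face.
- grip_mid (a point): Fixed point midway between the two grips, 165 mm above the table: a good place for the tool centre, fingers pointing down, closing along station x.
- ring_dish: White porcelain ring dish, 76 mm across, 16 mm high, loose on the round tray. Leave alone. Origin under its centre.
- tie_bowl: Pink hair tie bowl, 72 mm across, 34 mm high, loose on the tray. Leave alone. Origin under its centre.
- lidded_box: Tiny blue ceramic lidded box, 56 mm across, 48 mm high, loose on the tray. Leave alone. Origin under its centre.
- tweezers: Steel tweezers, 95 mm long, 6 mm high, loose on the tray. Leave alone. Origin under the middle.

How it is judged (in metres and radians):
On the way, in this order (a step that is already met when the one before it is completed fails the run):
1. the door is shut and seated on its catch (value of joint door_angle below 0.02 rad), for 0.2 s.
2. the rod has been pumped forward, the door still shut (distance of pad_face from where it was at the start of the episode above 0.012 m and value of joint door_angle below 0.02 rad), for 0.1 s.
3. the pad presses on the hook block (contact force between pad_disc and door above 1.5 N), for 0.1 s.
At the end, for the whole second after the job is handed in: The door is seated on its catch (under 0.02 rad), the pad presses on the hook block with 5.8 to 16 N (its spring some 4 to 10.6 mm in), and the hand is around the grips (tool centre within 30 mm of their midpoint, seen from above) with the fingers still squeezing them by more than 3 N (value of joint door_angle below 0.02 rad and contact force between pad_disc and door between 5.8 and 16 N and value of joint pad between 0.003 and 0.0112 m and horizontal distance between the grasp point and grip_mid below 0.03 m and value of joint drive above 0.0015 m and (contact force between the fingers and rear_grip above 3 N or contact force between the fingers and front_grip above 3 N)); the arm keeps its last pose, push and grip.
It fails at once if the glued block is crushed (pad force over 20 N) (contact force between pad_disc and door above 20 N).
It fails at once if the rod or pad is pushed directly by the robot (contact force between any of the arm, the fingers and rod above 1 N).
It fails at once if a thing on the tray is disturbed (moved over 25 mm) (distance of any of ring_dish, tie_bowl, lidded_box, tweezers from where it was at the start of the episode above 0.025 m).
It also fails if it takes over 54 s, if anything falls off the work surface, if the arm or the gripper's body presses on something with over 40 N, if the wrist force passes 120 N, or if a joint passes its speed limit or range.

ROBOT

A 6-joint arm with a two-finger parallel gripper is mounted at the origin on the work surface. World frame = base frame: x ahead of the robot, y to its left, z up, the work surface at z = 0. Lengths are in mm, angles in rad, forces in N, time in s.
With the tool pointing down it reaches from about 275 to 725 mm from the base axis. Payload 15.9 kg.
Tool frame: the origin (TCP) lies between the finger pads, 19 mm behind the fingertips; this is the grasp point; z points along the fingers, x is the direction in which the jaws open and shut, and the axes are right-handed (so a half turn about z gives the same grasp; the last joint's range is limited). The gripper opens to 85 mm and grips with 20 to 120 N. Pads are 22 mm wide; open, the fingers measure 114 mm over their backs; the gripper's body (76 mm by 85 mm) begins 54 mm behind the grasp point. The pads swing forward as they close: fully open they stand 13 mm farther back than shut.
Start: joints at [1.163, 0.213, -0.034, 1.323, 0, 1.571], TCP at [198.288, 458.985, 250.006] pointing down, gripper open.
Joint ranges: [-2.98, 2.98], [-0.74, 1.72], [-1.14, 1.35], [-2.1, 2.04], [-1.57, 1.44], [-3.14, 3.14]. Speed limits (rad/s): [1.89, 1.89, 2.39, 2.57, 3.14, 3.14].

INTERFACE

Orientations are given as a unit quaternion [w, x, y, z].
In Python, from rig import ctrl gives the robot as it stands.
- The arm moves only by the tool carry_out, never from a script. Its argument "plan" is one flat list of numbers, 5 for each row, row after row: the shift along the tool's x, y, z in cm, then the turn about the tool's z in degrees, then the finger opening in cm, from 0 to 8.54. In form: [tx, ty, tz, twist, grip, tx, ty, tz, twist, grip, ...]. A call has 1 to 20 rows; each row shifts and turns the commanded pose from where the row before left it, along the tool's axes as they then stand; what a row does not reach is not made up. A row lasts 1/8 s, in which the tool goes at most 62.5 mm and 10.7 degrees, less where a joint would pass 70% of its speed; a pose out of reach is approached as far as the arm can. A call with a gripper value outside its range is refused whole. The fingers move at their own pace and stop on an object; the grip force is fixed at half the most. Time passes only in rows, so rows that do not move let the fingers close. It gives the time, the measured TCP pose, the force and the opening at its end, in the units of the state.
- ctrl.sense(): the state, without advancing time (a new reading comes with each control period).
- ctrl.snapshot(name): name is "scene" or "top" or "wrist"; returns the picture (384x512x3 uint8, red, green, blue); there is no depth.
- ctrl.get_calibration(name): a dict with "K" (3x3 intrinsics, pixels), "T" (4x4, takes a point from camera to world coordinates); the wrist camera has in their place "T_tool_cam" (4x4, takes a point from camera to tool coordinates, whose origin is the TCP and whose axes are the tool frame's). Camera axes: x right, y up, looking along -z (the intrinsics and any distortion apply to the point x, -y, -z); pixel columns grow to the right and rows downward; lengths in mm; the calibration is good to about 2 mm. A picture is of the moment at which its call begins: read the wrist's pose just before it. get_calibration takes no time and is no camera call.
- ctrl.hand_in(): hands the job in, once; it reports no verdict.
The state is a dict: "t": time; "joints": joint angles; "joint_velocities": joint speeds; "effort": joint torques, N m; "ee_pos": TCP position; "eef_rot": TCP orientation; "wrist_force": force on the tool from outside, world axes, zero at the start; "ft_torque": the same for the moment, N m; "opening": finger opening in mm.
Only numpy, scipy, OpenCV 4.12 (cv2) and the standard library are available. Lean on these libraries where they do the work, as an engineer would, in place of code of your own. Each camera call takes 0.05 s, during which the arm holds its last target.

## Working session

There is one attempt and no reset: what is moved stays moved. The work goes in short steps, Python scripts to look and compute and a tool call to move; the robot and the scene stay as the last step left them, time stands still between calls to the robot, and variables do not carry over. Pictures are saved under pics/ and viewed, and the job is handed in when it is done.

Besides the shell and the picture viewer there is one more tool, called in YAML: its name, and indented under it one key for each argument. carry_out: Moves the arm, as the interface text tells. Its arguments: {"type":"object","properties":{"plan":{"type":"array"}},"required":["plan"]}

```bash
ls; mkdir -p pics
python3 - <<'E'
from rig import ctrl
import cv2
s=ctrl.sense();print({k:s[k] for k in s})
for n in ["scene","top","wrist"]:
    im=ctrl.snapshot(n);cv2.imwrite(f"pics/{n}0.png",im[:,:,::-1])
    c=ctrl.get_calibration(n);print(n,c)
E
```

```text
pics
{'t': 0.0, 'joints': array([ 1.16300381e+00,  2.13348088e-01, -3.50605864e-02,  1.32348200e+00,
        6.80988602e-06,  1.57077104e+00]), 'joint_velocities': array([-3.30196855e-04,  1.47150522e-03,  1.61771580e-04, -8.63027760e-05,
       -9.02047346e-04, -1.33261774e-04]), 'effort': array([-1.51387954e-03, -6.86161065e+01,  4.87116623e+01,  1.76744163e-02,
       -1.31516658e-04,  5.00196364e-06]), 'ee_pos': array([198.16573397, 458.71227352, 249.5195838 ]), 'eef_rot': array([ 2.97699782e-04,  8.35631557e-01,  5.49290088e-01, -4.59112802e-04]), 'wrist_force': array([0.72778644, 0.31972237, 0.21979833]), 'ft_torque': array([-0.00433962,  0.00475325,  0.01134763]), 'opening': 85.53465288381749}
scene {'K': array([[440.90706688,   0.        , 257.08850556],
       [  0.        , 440.90706688, 192.68058906],
       [  0.        ,   0.        ,   1.        ]]), 'T': array([[ 3.48174908e-01, -8.09373943e-01,  4.72956715e-01,
         1.02188404e+03],
       [ 9.37406334e-01,  3.04159433e-01, -1.69577134e-01,
        -2.29382323e+01],
       [-6.60293246e-03,  5.02395123e-01,  8.646
[... 458 characters left out ...]
+02],
       [ 1.54450239e-02,  1.28314447e-01,  9.91613258e-01,
         1.05919818e+03],
       [ 0.00000000e+00,  0.00000000e+00,  0.00000000e+00,
         1.00000000e+00]])}
wrist {'K': array([[308.11442514,   0.        , 256.51318225],
       [  0.        , 308.11442514, 189.15293704],
       [  0.        ,   0.        ,   1.        ]]), 'T_tool_cam': array([[ 9.99999291e-01,  1.05956888e-03, -5.43126353e-04,
        -4.13140560e-01],
       [ 8.48499680e-04, -9.54180159e-01, -2.99231524e-01,
        -7.65111571e+01],
       [-8.35296801e-04,  2.99230851e-01, -9.54180381e-01,
        -1.24002540e+02],
       [ 0.00000000e+00,  0.00000000e+00,  0.00000000e+00,
         1.00000000e+00]])}
```

View pics/scene0.png

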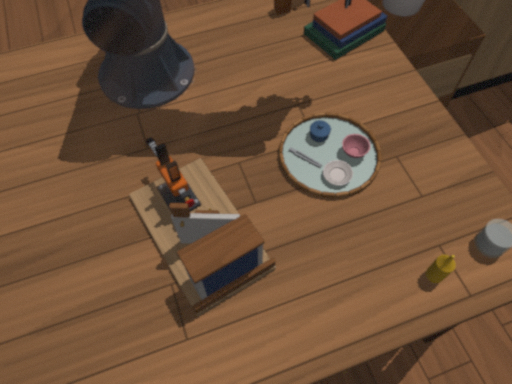

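View pics/top0.png

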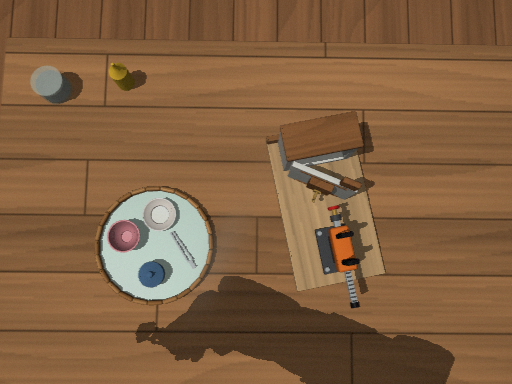

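View pics/wrist0.png

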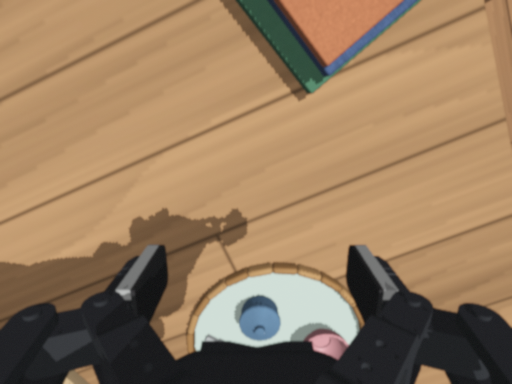

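Run:
```python
import cv2
a=cv2.imread('pics/top0.png')[95:320,250:400];cv2.imwrite('pics/t0z.png',cv2.resize(a,None,fx=2.66*1,fy=2.66,interpolation=cv2.INTER_CUBIC))
a=cv2.imread('pics/scene0.png')[130:315,120:285];cv2.imwrite('pics/s0z.png',cv2.resize(a,None,fx=3.2,fy=3.2,interpolation=cv2.INTER_CUBIC))
```

```text
(no output)
```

View pics/t0z.png

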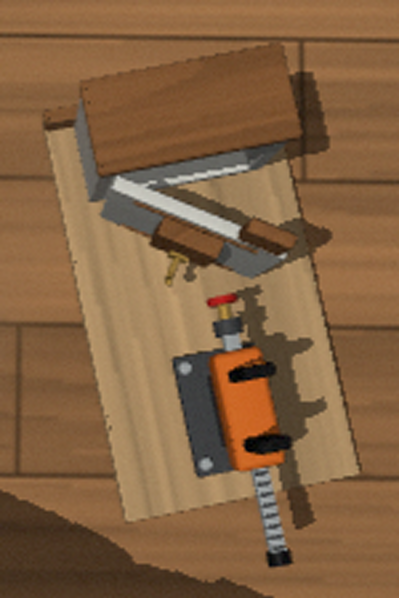

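View pics/s0z.png

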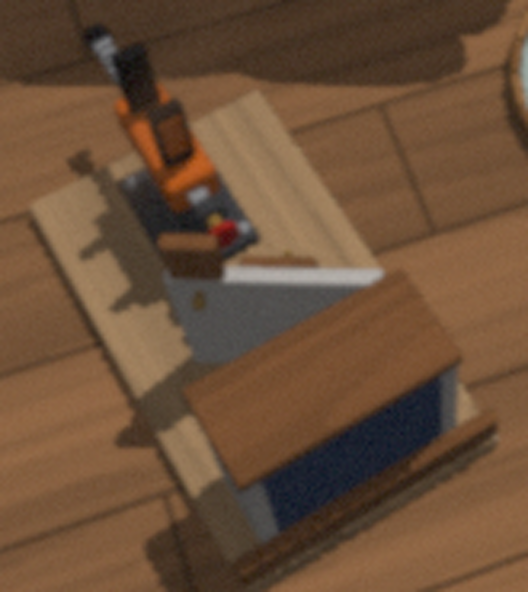

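```bash
cat > h.py <<'E'
import numpy as np
from scipy.optimize import least_squares
def proj(c,P,T=None):
    T=c["T"] if T is None else T
    p=(np.asarray(P,float)-T[:3,3])@T[:3,:3]
    q=np.c_[p[:,0],-p[:,1],-p[:,2]]@c["K"].T
    return q[:,:2]/q[:,2:]
def s2w(q,P):
    P=np.atleast_2d(np.asarray(P,float));a=q[2];R=np.array([[np.cos(a),-np.sin(a),0],[np.sin(a),np.cos(a),0],[0,0,1]])
    return P@R.T+[q[0],q[1],0]
def door(th,P): # door-frame pts (x into cabinet,y) -> station
    P=np.atleast_2d(np.asarray(P,float))
    # panel along -y; free edge swings to -x
    c,s=np.cos(th),np.sin(th); R=np.array([[c,s,0],[-s,c,0],[0,0,1]])
    return P@R.T+[90,70,0]
E
python3 - <<'E'
from h import *
from rig import ctrl
ct=ctrl.get_calibration("top");cs=ctrl.get_calibration("scene")
z=lambda L,f,o:np.array(L,float)/f+o
P=[(-175,100,18),(-175,-100,18),(173,78,162),(173,-78,162),(99,-78,162),(99,78,162)]
ut=z([(128,521),(360,473),(80,82),(283,43),(302,138),(98,176)],2.66,[250,95])
Ps=[(-175,100,18),(-175,-100,18),(99,78,162),(173,78,162),(173,-78,162),(99,-78,162)]
us=z([(258,92),(32,206),(402,272),(462,358),(240,484),(186,388)],3.2,[120,130])
def f(q):
    return np.r_[(proj(ct,s2w(q,P))-ut).ravel(),(proj(cs,s2w(q,Ps))-us).ravel()]
def ft(q): return f(q)[:12]
def fs(q): return f(q)[12:]
for g in (f,ft,fs):
    r=least_squares(g,[450,-30,0.2]);print(r.x,np.abs(r.fun).max(),r.fun.round(1))
q=least_squares(f,[450,-30,0.2]).x
gm=s2w(q,[(-90,0,165)]);print('gm',gm)
# observed
def zt(p):return (proj(ct,p)-[250,95])*2.66
def zs(p):return (proj(cs,p)-[120,130])*3.2
for th in np.arange(.35,.66,.05):
    D=[(0,-100,193),(0,-136,193),(12,-100,193),(12,-136,193),(0,-140,150),(0,0,150)]
    print(round(th,2),zt(s2w(q,door(th,D))).round().tolist(),zs(s2w(q,door(th,D))).round().tolist())
print(zt(s2w(q,[(-90,0,196),(-121,0,196),(-59,0,196),(0,0,115)])),q)
E
```

```text
[ 5.47338233e+02 -3.16549913e+00  2.07065244e-01] 3.885503727453994 [-0.8  3.3  0.4  3.1 -1.2 -3.  -1.  -2.9  0.2 -3.  -0.4 -2.3 -1.7 -3.9
 -2.9 -3.5  0.1 -2.1  1.4 -0.3 -0.4  2.1 -1.8  0.5]
[ 5.45549010e+02 -4.25214451e+00  2.09942351e-01] 4.19860886089441 [-0.   4.2  1.1  3.8 -0.9 -2.  -0.7 -2.1  0.6 -2.2  0.  -1.3]
[ 5.49533374e+02 -1.95792444e+00  2.03259240e-01] 3.375718071495669 [-0.7 -3.4 -2.1 -3.1  1.  -1.2  2.2  0.7  0.2  3.  -1.2  1.2]
gm [[459.26076952 -21.66848428 165.        ]]
0.35 [[252.0, 193.0], [302.0, 200.0], [255.0, 176.0], [304.0, 184.0], [294.0, 211.0], [109.0, 183.0]] [[219.0, 268.0], [160.0, 280.0], [222.0, 286.0], [162.0, 297.0], [165.0, 312.0], [385.0, 269.0]]
0.4 [[251.0, 200.0], [301.0, 210.0], [254.0, 183.0], [304.0, 193.0], [293.0, 220.0], [109.0, 183.0]] [[218.0, 261.0], [159.0, 270.0], [220.0, 278.0], [160.0, 287.0], [164.0, 302.0], [385.0, 269.0]]
0.45 [[250.0, 206.0], [299.0, 219.0], [254.0, 190.0], [303.0, 203.0], [291.0, 229.0], [109.0, 183.0]] [[218.0, 254.0], [158.0, 260.0], [218.0, 271.0], [158.0, 277.0], [164.0, 292.0], [385.0, 269.0]]
0.5 [[24
[... 252 characters left out ...]
221.0], [286.0, 247.0], [109.0, 183.0]] [[218.0, 239.0], [159.0, 240.0], [217.0, 257.0], [157.0, 258.0], [165.0, 273.0], [385.0, 269.0]]
0.6 [[243.0, 226.0], [291.0, 246.0], [250.0, 211.0], [297.0, 230.0], [283.0, 256.0], [109.0, 183.0]] [[219.0, 232.0], [160.0, 230.0], [217.0, 249.0], [158.0, 248.0], [166.0, 263.0], [385.0, 269.0]]
0.65 [[241.0, 232.0], [287.0, 254.0], [248.0, 217.0], [294.0, 239.0], [279.0, 264.0], [109.0, 183.0]] [[220.0, 225.0], [162.0, 221.0], [217.0, 242.0], [158.0, 238.0], [168.0, 253.0], [385.0, 269.0]]
[[265.32583571 401.40906617]
 [275.15280858 445.69838598]
 [255.58550682 357.51024325]
 [218.15889577 287.01597677]] [ 5.47338233e+02 -3.16549913e+00  2.07065244e-01]
```

Run:
```python
from h import *
from rig import ctrl
ct=ctrl.get_calibration("top");cs=ctrl.get_calibration("scene")
z=lambda L,f,o:np.array(L,float)/f+o
def Pf(b): return [(b,100,18),(b,-100,18),(173,78,162),(173,-78,162),(99,-78,162),(99,78,162)]
ut=z([(128,521),(360,473),(80,82),(283,43),(302,138),(98,176)],2.66,[250,95])
def Psf(b): return [(b,100,18),(b,-100,18),(99,78,162),(173,78,162),(173,-78,162),(99,-78,162)]
us=z([(258,92),(32,206),(402,272),(462,358),(240,484),(186,388)],3.2,[120,130])
def f(q):
    return np.r_[(proj(ct,s2w(q,Pf(q[3])))-ut).ravel(),(proj(cs,s2w(q,Psf(q[3])))-us).ravel()]
def ft(q): return f(q)[:12]
def fs(q): return f(q)[12:]
for g in (f,ft,fs):
    r=least_squares(g,[450,-30,0.2,-170]);print(r.x,np.abs(r.fun).max(),r.fun.round(1))
q=least_squares(f,[450,-30,0.2,-170]).x
print('gm',s2w(q,[(-90,0,165)]))
def zt(p):return (proj(ct,p)-[250,95])*2.66
def zs(p):return (proj(cs,p)-[120,130])*3.2
for th in np.arange(.5,.66,.05):
    D=[(0,-100,193),(0,-136,193),(12,-100,193),(12,-136,193),(0,-140,150),(0,0,150)]
    print(round(th,2),zt(s2w(q,door(th,D))).round().tolist(),zs(s2w(q,door(th,D))).round().tolist())
print(zt(s2w(q,[(-121,12,196),(-121,-12,196),(-59,12,196),(-59,-12,196)])).round().tolist())
import cv2
im=cv2.imread('pics/t0z.png')
D=[(0,-100,193),(0,-136,193),(12,-136,193),(12,-100,193)]
for th,c in ((.5,(255,0,0)),(.55,(0,255,0)),(.6,(0,0,255))):
    cv2.polylines(im,[zt(s2w(q,door(th,D))).astype(int)],True,c,1)
for x in((-121,-111),(-69,-59)):
    cv2.polylines(im,[zt(s2w(q,[(x[0],12,196),(x[0],-12,196),(x[1],-12,196),(x[1],12,196)])).astype(int)],True,(255,255,0),1)
cv2.imwrite('pics/o1.png',im)
im=cv2.imread('pics/s0z.png')
for th,c in ((.5,(255,0,0)),(.55,(0,255,0)),(.6,(0,0,255))):
    cv2.polylines(im,[zs(s2w(q,door(th,D))).astype(int)],True,c,1)
for x in((-121,-111),(-69,-59)):
    cv2.polylines(im,[zs(s2w(q,[(x[0],12,196),(x[0],-12,196),(x[1],-12,196),(x[1],12,196)])).astype(int)],True,(255,255,0),1)
cv2.imwrite('pics/o2.png',im)
```

```text
[ 5.44407466e+02 -3.85522759e+00  2.08089585e-01 -1.63160969e+02] 3.2511266205503375 [-1.5 -0.7 -0.4 -0.9 -0.9 -1.5 -0.7 -1.5  0.5 -1.6 -0.1 -0.8 -0.1 -1.5
 -1.5 -0.8 -0.6 -3.3  0.6 -1.6 -1.1  0.7 -2.5 -0.8]
[ 5.41831941e+02 -5.01877544e+00  2.10356832e-01 -1.62507175e+02] 0.9616137625844772 [-0.8  0.3  0.2 -0.1 -0.5 -0.1 -0.3 -0.3  1.  -0.3  0.4  0.6]
[ 5.47157831e+02 -2.67412017e+00  2.05137257e-01 -1.62194744e+02] 2.142629038539553 [ 1.  -0.5 -0.5  0.1  0.3 -2.1  1.5 -0.3 -0.4  1.9 -1.7  0.3]
gm [[456.34900247 -22.4484244  165.        ]]
0.5 [[249.0, 217.0], [298.0, 232.0], [254.0, 201.0], [302.0, 216.0], [290.0, 242.0], [110.0, 187.0]] [[215.0, 243.0], [156.0, 246.0], [215.0, 260.0], [155.0, 264.0], [162.0, 279.0], [382.0, 266.0]]
0.55 [[247.0, 224.0], [295.0, 241.0], [252.0, 208.0], [300.0, 225.0], [287.0, 251.0], [110.0, 187.0]] [[216.0, 236.0], [157.0, 237.0], [214.0, 253.0], [155.0, 254.0], [163.0, 269.0], [382.0, 266.0]]
0.6 [[244.0, 230.0], [292.0, 250.0], [251.0, 215.0], [298.0, 234.0], [284.0, 260.0], [110.0, 187.0]] [[216.0, 229.0], [158.0, 227.0], [214.0, 246.0], [155.0, 244.0], [164.0, 259.0], [382.0, 266.0]]
0.65 [[242.0, 236.0], [288.0, 259.0], [249.0, 221.0], [295.0, 243.0], [280.0, 268.0], [110.0, 187.0]] [[218.0, 221.0], [160.0, 217.0], [214.0, 239.0], [156.0, 234.0], [166.0, 250.0], [382.0, 266.0]]
[[259.0, 453.0], [293.0, 446.0], [240.0, 365.0], [273.0, 358.0]]
```

View pics/o1.png

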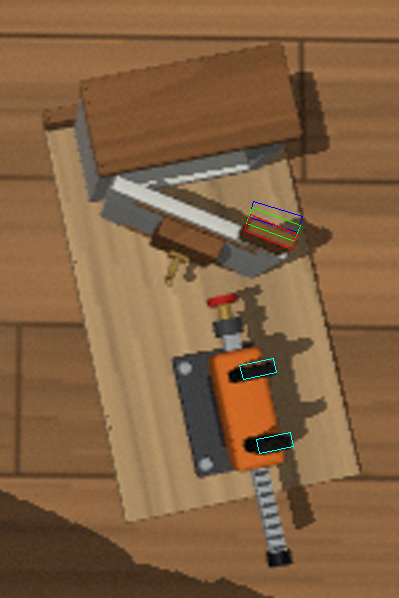

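View pics/o2.png

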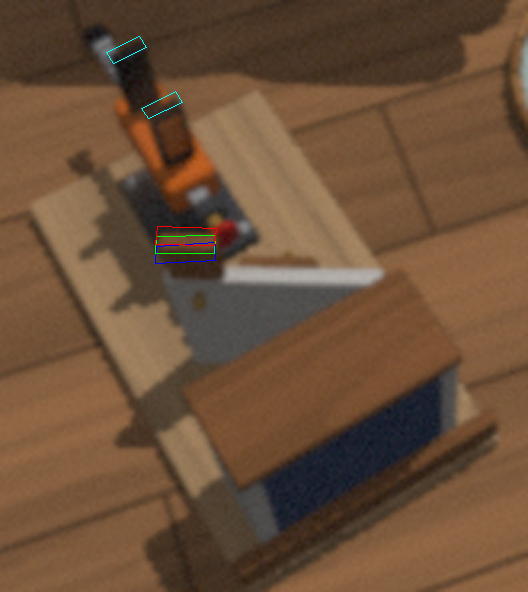

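```bash
cat >> h.py <<'E'
from scipy.spatial.transform import Rotation as Ro
def toolR(s):
    w,x,y,z=s["eef_rot"];return Ro.from_quat([x,y,z,w]).as_matrix()
def delta(s,q,st,tw=None):
    R=toolR(s);d=s2w(q,[st])[0]-s["ee_pos"]
    a=np.arctan2(R[1,0],R[0,0]);da=-(q[2]-a)
    c,sn=np.cos(q[2]),np.sin(q[2])
    Rt=np.array([[c,sn,0],[sn,-c,0],[0,0,-1]])
    return "now-frame cm",(R.T@d/10).round(2),"turned-frame cm",(Rt.T@d/10).round(2),"twist deg",np.degrees(da).round(2)
E
python3 - <<'E'
from h import *
from rig import ctrl
s=ctrl.sense();q=(544.4,-3.9,.208)
print(delta(s,q,(-25,-32,250)),s2w(q,[(-25,-32,250)]))
E
```

```text
('now-frame cm', array([-3.280e+01,  4.994e+01, -1.000e-02]), 'turned-frame cm', array([ 2.182e+01,  5.562e+01, -4.000e-02]), 'twist deg', np.float64(54.72)) [[526.54696256 -40.37285366 250.        ]]
```

carry_out:
  plan: [0, 0, 0, 9.12, 0, 0, 0, 0, 9.12, 0, 0, 0, 0, 9.12, 0, 0, 0, 0, 9.12, 0, 0, 0, 0, 9.12, 0, 0, 0, 0, 9.12, 0, 1.8, 4.63, 0, 0, 0, 1.8, 4.63, 0, 0, 0, 1.8, 4.63, 0, 0, 0, 1.8, 4.63, 0, 0, 0, 1.8, 4.63, 0, 0, 0, 1.8, 4.63, 0, 0, 0, 1.8, 4.63, 0, 0, 0, 1.8, 4.63, 0, 0, 0, 1.8, 4.63, 0, 0, 0, 1.8, 4.63, 0, 0, 0, 1.8, 4.63, 0, 0, 0, 1.8, 4.63, 0, 0, 0, 0, 0, 0, 0, 0, 0, 0, 0, 0, 0]

```text
t: 2.65
ee_pos: [524.0, -39.9, 249.7]
eef_rot: [-0.0, 0.995, 0.104, -0.0]
wrist_force: [-0.0, 0.4, -0.2]
opening: -0.1
```

Run:
```python
from h import *
from rig import ctrl
import cv2
s=ctrl.sense();q=(544.4,-3.9,.208)
print(s['t'],s['ee_pos'],delta(s,q,(-25,-32,250)),s['joints'],s['opening'])
im=ctrl.snapshot("wrist");cv2.imwrite('pics/w1.png',im[:,:,::-1])
np.savez('w1.npz',p=s['ee_pos'],R=toolR(s))
im=cv2.resize(im[:,:,::-1],(800,600),interpolation=cv2.INTER_CUBIC);cv2.imwrite('pics/w1z.png',im)
```

```text
2.65 [523.98428173 -39.8763548  249.6927671 ] ('now-frame cm', array([ 0.24,  0.1 , -0.03]), 'turned-frame cm', array([ 0.24,  0.1 , -0.03]), 'twist deg', np.float64(-0.02)) [-7.60501471e-02  2.66839164e-01  3.44162302e-02  1.33923872e+00
  1.67010226e-04  1.28716391e+00] -0.09682494485220369
```

View pics/w1z.png

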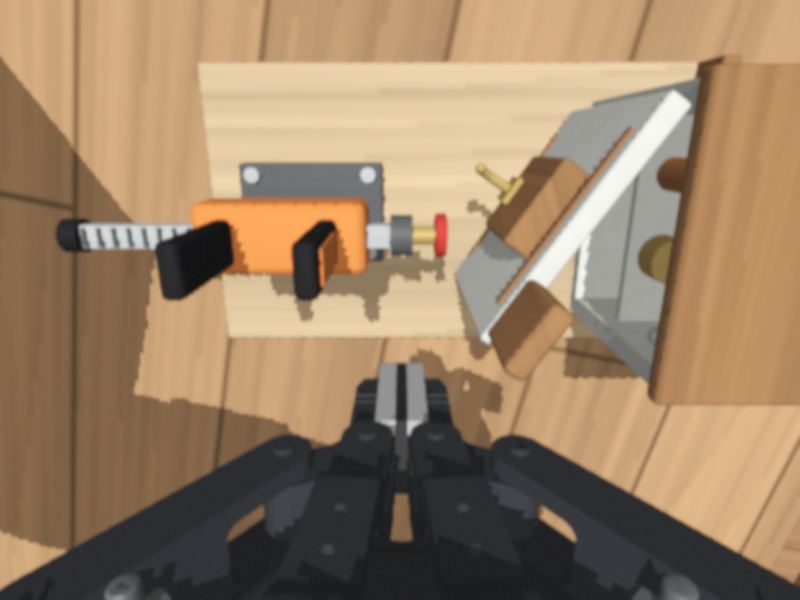

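```bash
cat > fitw.py <<'E'
from h import *
from rig import ctrl
import cv2
cw=ctrl.get_calibration("wrist");d=np.load('w1.npz')
T=np.eye(4);T[:3,:3]=d['R'];T[:3,3]=d['p'];T=T@cw["T_tool_cam"]
z=lambda P:proj(cw,P,T)*1.5625
E
python3 - <<'E'
from fitw import *
P=[(99,78,162),(99,-78,162),(-135,19,131),(-45,19,131),(-45,-19,131),(-163,100,18),(-163,-100,18),(-121,-12,196),(-59,-12,196)]
u=np.array([(706,62),(652,403),(193,202),(366,199),(365,273),(199,63),(230,337),(161,294),(318,298)],float)
def g(q):
    return (z(s2w(q,[(p if p[0]!=-163 else (q[3],)+p[1:]) for p in P]))-u).ravel()
r=least_squares(g,[544,-4,.208,-163],loss='soft_l1',f_scale=2);print(r.x,g(r.x).round(1).reshape(-1,2).tolist());q=r.x
im=cv2.imread('pics/w1z.png')
D=[(0,-100,193),(0,-136,193),(12,-136,193),(12,-100,193)]
for th,c in ((.56,(255,0,0)),(.6,(0,255,0)),(.64,(0,0,255))):
    cv2.polylines(im,[z(s2w(q,door(th,D))).astype(int)],True,c,1)
for x in((-121,-111),(-69,-59)):
    cv2.polylines(im,[z(s2w(q,[(x[0],12,196),(x[0],-12,196),(x[1],-12,196),(x[1],12,196)])).astype(int)],True,(255,255,0),1)
cv2.polylines(im,[z(s2w(q,[(99,78,162),(99,-78,162)])).astype(int)],True,(255,255,0),1)
for x in (0,5,10,15): print(x,z(s2w(q,[(x,0,115)])))
cv2.imwrite('pics/o3.png',im)
E
```

```text
[ 5.43761915e+02 -4.09262276e+00  2.05435041e-01 -1.62712774e+02] [[10.5, -2.7], [2.6, 2.6], [-9.3, -2.1], [-1.4, 1.1], [1.2, 1.0], [-0.1, -3.8], [0.1, -0.9], [-2.7, 5.2], [0.1, 1.4]]
0 [[450.7208732  232.60352135]]
5 [[459.96477888 232.61652889]]
10 [[469.2087748  232.62953654]]
15 [[478.45286096 232.64254433]]
```

View pics/o3.png

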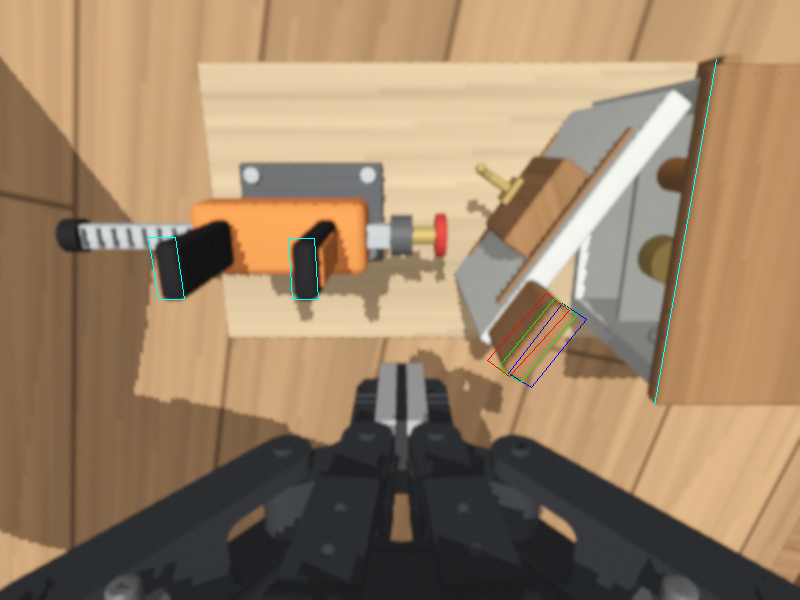

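carry_out:
  plan: [0, 0.3, 3.4, 0, 0, 0, 0, 3.4, 0, 0, 0, 0, 0, 0, 0, 1, 0, 0, 0, 0, 1, 0, 0, 0, 0, 1, 0, 0, 0, 0, 0.8, 0.1, 0, 0, 0, 0.8, 0.1, 0, 0, 0, 0.8, 0.1, 0, 0, 0, 0.8, 0.1, 0, 0, 0, 0.8, 0.1, 0, 0, 0, 0.8, 0.1, 0, 0, 0, 0.4, 0.1, 0, 0, 0, 0, 0, 0, 0, 0]

```text
t: 4.45
ee_pos: [606.9, -32.9, 181.9]
eef_rot: [-0.0, 0.995, 0.104, 0.0]
wrist_force: [-0.1, -0.4, 0.7]
opening: -0.1
```

Run:
```python
from h import *
from rig import ctrl
import cv2
s=ctrl.sense();q=(543.8,-4.1,.2065)
print(s['t'],s['ee_pos'],s['wrist_force'],delta(s,q,(75,-44,182)))
im=ctrl.snapshot("wrist")
im=cv2.resize(im[:,:,::-1],(640,480),interpolation=cv2.INTER_CUBIC);cv2.imwrite('pics/w2z.png',im)
```

```text
4.45 [606.90117051 -32.90105979 181.9187258 ] [-0.0550311  -0.35361447  0.65175857] ('now-frame cm', array([ 1.91,  0.29, -0.01]), 'turned-frame cm', array([ 1.91,  0.29, -0.01]), 'twist deg', np.float64(0.09))
```

View pics/w2z.png

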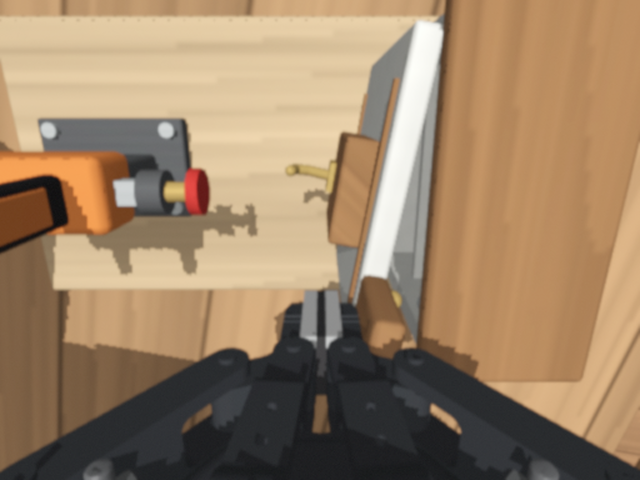

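carry_out:
  plan: [0.5, 0.1, 0, 0, 0, 0.4, 0.1, 0, 0, 0, 0.3, 0.1, 0, 0, 0, 0.2, 0, 0, 0, 0, 0.2, 0, 0, 0, 0]

```text
t: 5.12
ee_pos: [622.1, -32.5, 181.9]
eef_rot: [-0.0, 0.995, 0.104, -0.001]
wrist_force: [-8.6, 1.6, 4.7]
opening: 0.2
```

carry_out:
  plan: [0.15, 0, 0, 0, 0, 0.1, 0, 0, 0, 0]

```text
t: 5.38
ee_pos: [625.2, -31.9, 181.9]
eef_rot: [-0.0, 0.995, 0.104, -0.0]
wrist_force: [-4.7, 0.5, 1.3]
opening: -0.1
```

carry_out:
  plan: [0.15, 0, 0, 0, 0, 0.1, 0, 0, 0, 0]

```text
t: 5.62
ee_pos: [627.7, -31.5, 181.9]
eef_rot: [0.0, 0.995, 0.104, -0.0]
wrist_force: [-8.0, -0.3, 3.8]
opening: -0.2
```

Run:
```python
from h import *
from rig import ctrl
import cv2
s=ctrl.sense();q=(543.8,-4.1,.2065)
print(s['t'],s['ee_pos'],s['wrist_force'],delta(s,q,(75,-44,182)))
im=ctrl.snapshot("wrist")
im=cv2.resize(im[:,:,::-1],(640,480),interpolation=cv2.INTER_CUBIC);cv2.imwrite('pics/w3z.png',im)
```

```text
5.625 [627.7265513  -31.54320294 181.883044  ] [-8.02726814 -0.32178447  3.80839331] ('now-frame cm', array([-0.15, -0.01, -0.01]), 'turned-frame cm', array([-0.15, -0.01, -0.01]), 'twist deg', np.float64(0.08))
```

View pics/w3z.png

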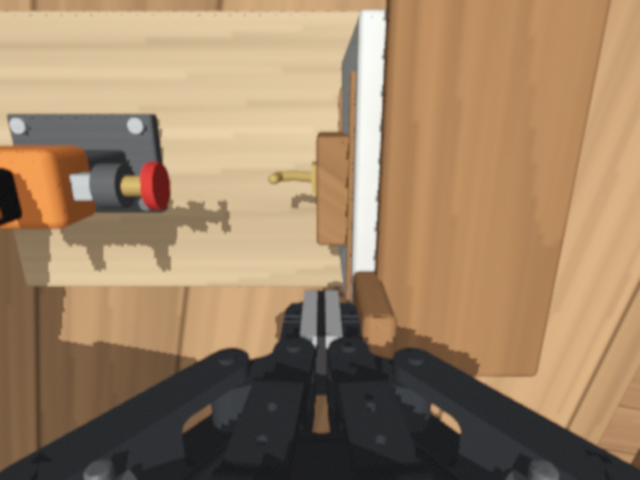

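carry_out:
  plan: [0.15, 0, 0, 0, 0, 0.1, 0, 0, 0, 0]

```text
t: 5.92
ee_pos: [628.1, -31.5, 181.8]
eef_rot: [0.0, 0.995, 0.104, -0.002]
wrist_force: [-25.7, -4.0, 12.0]
opening: 0.0
```

carry_out:
  plan: [0.15, 0, 0, 0, 0, 0, 0, 0, 0, 0]

```text
t: 6.18
ee_pos: [628.3, -31.5, 181.8]
eef_rot: [0.0, 0.995, 0.103, -0.003]
wrist_force: [-33.5, -5.3, 17.0]
opening: -0.2
```

carry_out:
  plan: [-0.5, 0, 0, 0, 0, -2, 0, 0, 0, 0, -1, 0, -3, 0, 0, -1, 0, -4, 0, 8.5, -4, -1.5, 0, 0, 8.5, -4, -1.5, 0, 0, 8.5, -4, -1.4, 0, 0, 8.5, 0, 0, 0, 0, 8.5, 0, 0, 0, 0, 8.5]

```text
t: 7.3
ee_pos: [461.9, -21.8, 252.4]
eef_rot: [0.0, 0.995, 0.104, 0.001]
wrist_force: [-0.1, -0.9, -0.1]
opening: 85.1
```

Run:
```python
from h import *
from rig import ctrl
import cv2
s=ctrl.sense();q=(543.8,-4.1,.2065)
print(s['t'],s['ee_pos'],s['opening'],s['wrist_force'],delta(s,q,(-90,0,165)))
im=ctrl.snapshot("wrist");np.savez('w1.npz',p=s['ee_pos'],R=toolR(s))
im=cv2.resize(im[:,:,::-1],(800,600),interpolation=cv2.INTER_CUBIC);cv2.imwrite('pics/w4z.png',im)
im=ctrl.snapshot("top");cv2.imwrite('pics/t4.png',im[:,:,::-1])
a=im[95:320,250:400,::-1];cv2.imwrite('pics/t4z.png',cv2.resize(a,None,fx=2.66,fy=2.66,interpolation=cv2.INTER_CUBIC))
```

```text
7.3 [461.93533591 -21.77704779 252.40490675] 85.0718063089289 [-0.13455789 -0.94446969 -0.120426  ] ('now-frame cm', array([-0.64, -0.06,  8.74]), 'turned-frame cm', array([-0.63, -0.05,  8.74]), 'twist deg', np.float64(0.08))
```

View pics/w4z.png

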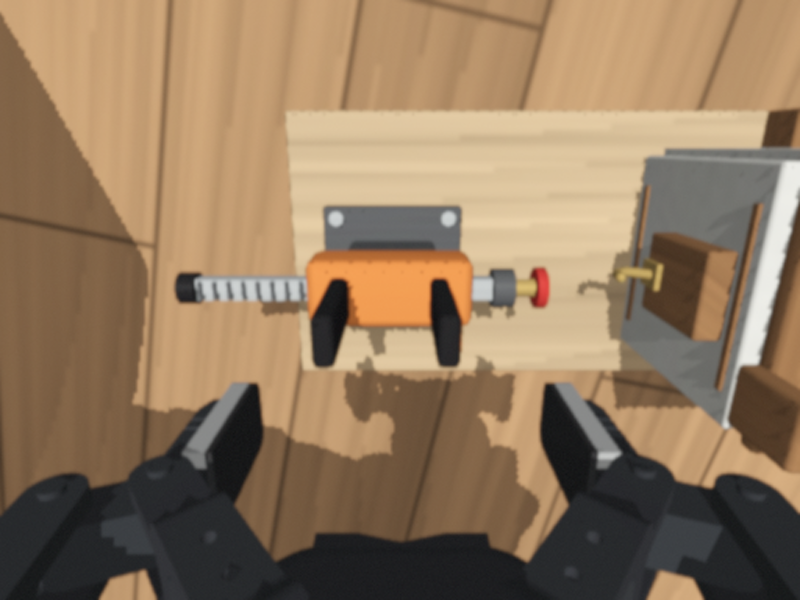

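View pics/t4z.png

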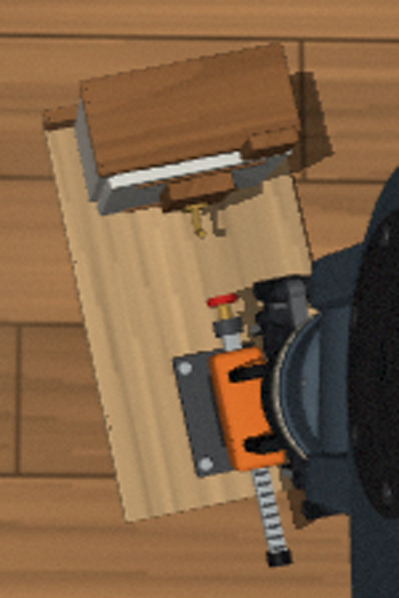

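Run:
```python
from fitw import *
q=(543.8,-4.1,.2065)
print(z(s2w(q,[(-121,-12,196),(-59,-12,196),(-135,19,131),(-45,19,131),(-45,-19,131)])).round())
for x in (-10,-5,0): print(x,z(s2w(q,[(x,12,115),(x,-12,115)])).round())
```

```text
[[311. 368.]
 [461. 368.]
 [303. 259.]
 [475. 259.]
 [472. 327.]]
-10 [[533. 264.]
 [530. 305.]]
-5 [[542. 264.]
 [538. 305.]]
0 [[551. 264.]
 [547. 305.]]
```

carry_out:
  plan: [-0.62, -0.05, 0, 0, 8.5, 0, 0, 3, 0, 8.5, 0, 0, 3, 0, 8.5, 0, 0, 2.7, 0, 8.5, 0, 0, 0, 0, 8.5, 0, 0, 0, 0, 6.1, 0, 0, 0, 0, 6.1, 0, 0, 0, 0, 6.1]

```text
t: 8.4
ee_pos: [455.7, -22.5, 165.9]
eef_rot: [0.0, 0.995, 0.104, 0.001]
wrist_force: [0.6, -0.9, 4.0]
opening: 61.2
```

carry_out:
  plan: [0, 0, 0, 0, 3.7, 0, 0, 0, 0, 3.7, 0, 0, 0, 0, 3.7, 0, 0, 0, 0, 3.7]

```text
t: 8.9
ee_pos: [455.7, -22.6, 166.2]
eef_rot: [0.0, 0.995, 0.104, 0.001]
wrist_force: [-1.7, -0.5, 14.2]
opening: 37.3
```

```bash
cat > look.py <<'E'
from h import *
from rig import ctrl
import cv2,sys
s=ctrl.sense();q=(543.8,-4.1,.2065)
print(s['t'],s['ee_pos'],s['opening'],s['wrist_force'],delta(s,q,(-90,0,165)))
im=ctrl.snapshot("wrist");np.savez('w1.npz',p=s['ee_pos'],R=toolR(s))
im=cv2.resize(im[:,:,::-1],(800,600),interpolation=cv2.INTER_CUBIC);cv2.imwrite(f'pics/{sys.argv[1]}.png',im)
from fitw import *
for x in range(-10,81,10): print(x,z(s2w(q,[(x,12,115),(x,-12,115)])).round().tolist())
E
python3 look.py w5
```

```text
8.9 [455.73365128 -22.56188838 166.18111987] 37.28208138553554 [-1.7167338  -0.48715522 14.19607084] ('now-frame cm', array([-0.  , -0.  ,  0.12]), 'turned-frame cm', array([-0.  , -0.  ,  0.12]), 'twist deg', np.float64(0.08))
-10 [[608.0, 319.0], [600.0, 375.0]]
0 [[633.0, 319.0], [625.0, 375.0]]
10 [[659.0, 319.0], [649.0, 375.0]]
20 [[685.0, 318.0], [674.0, 375.0]]
30 [[711.0, 318.0], [699.0, 375.0]]
40 [[736.0, 318.0], [724.0, 375.0]]
50 [[762.0, 318.0], [749.0, 375.0]]
60 [[788.0, 318.0], [773.0, 374.0]]
70 [[814.0, 318.0], [798.0, 374.0]]
80 [[839.0, 318.0], [823.0, 374.0]]
```

View pics/w5.png

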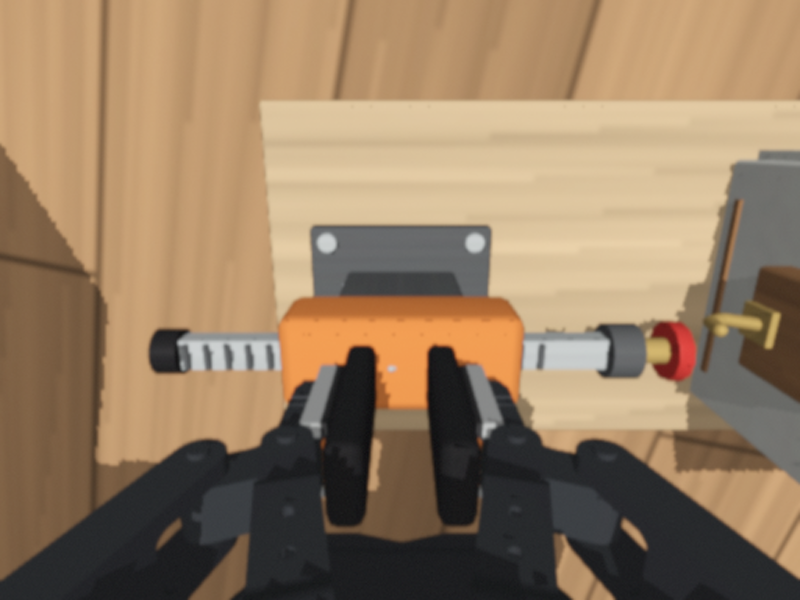

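carry_out:
  plan: [0, 0, 0, 0, 6.6, 0, 0, 0, 0, 6.6, 0, 0, 0, 0, 6.6, 0, 0, 0, 0, 6.6, 0, 0, 0, 0, 3.7, 0, 0, 0, 0, 3.7, 0, 0, 0, 0, 3.7, 0, 0, 0, 0, 3.7, 0, 0, 0, 0, 3.7]

```text
t: 10.07
ee_pos: [455.7, -22.5, 166.0]
eef_rot: [0.0, 0.995, 0.104, 0.001]
wrist_force: [-0.8, 0.6, 13.3]
opening: 37.0
```

```bash
python3 look.py w6
```

```text
10.075 [455.73540878 -22.52483581 165.95340488] 36.9817159703813 [-0.77970004  0.6219165  13.34697349] ('now-frame cm', array([-0. ,  0. ,  0.1]), 'turned-frame cm', array([-0. ,  0. ,  0.1]), 'twist deg', np.float64(0.08))
-10 [[608.0, 319.0], [600.0, 375.0]]
0 [[634.0, 319.0], [625.0, 375.0]]
10 [[659.0, 319.0], [650.0, 375.0]]
20 [[685.0, 319.0], [675.0, 375.0]]
30 [[711.0, 319.0], [699.0, 375.0]]
40 [[737.0, 319.0], [724.0, 375.0]]
50 [[763.0, 319.0], [749.0, 375.0]]
60 [[788.0, 319.0], [774.0, 375.0]]
70 [[814.0, 319.0], [799.0, 375.0]]
80 [[840.0, 319.0], [824.0, 375.0]]
```

View pics/w6.png

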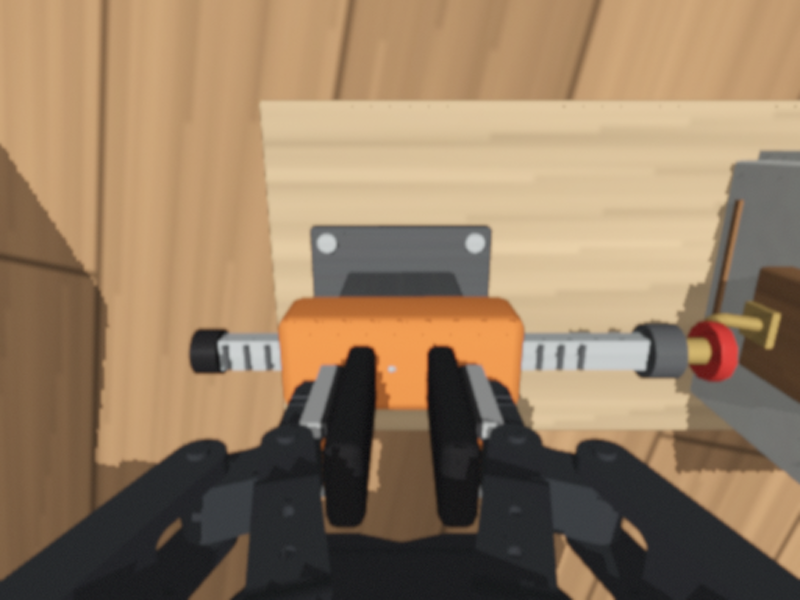

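carry_out:
  plan: [0, 0, 0, 0, 7.0, 0, 0, 0, 0, 7.0, 0, 0, 0, 0, 7.0, 0, 0, 0, 0, 7.0, 0, 0, 0, 0, 3.6, 0, 0, 0, 0, 3.6, 0, 0, 0, 0, 3.6, 0, 0, 0, 0, 3.6, 0, 0, 0, 0, 3.6]

```text
t: 11.25
ee_pos: [455.7, -22.5, 166.0]
eef_rot: [0.0, 0.995, 0.104, 0.001]
wrist_force: [-1.5, 0.1, 14.0]
opening: 36.5
```

```bash
python3 look.py w7|head -1;python3 - <<'E'
from rig import ctrl
import cv2
for n,(a,b,c,d),f in(("top",(95,320,250,400),2.66),("scene",(130,315,120,285),3.2)):
    im=ctrl.snapshot(n)[a:b,c:d,::-1];cv2.imwrite(f'pics/{n}7.png',cv2.resize(im,None,fx=f,fy=f,interpolation=cv2.INTER_CUBIC))
E
```

```text
11.25 [455.71317593 -22.52758281 165.9534579 ] 36.5284728824249 [-1.4547025   0.12355155 13.98648253] ('now-frame cm', array([-0. ,  0. ,  0.1]), 'turned-frame cm', array([-0. ,  0. ,  0.1]), 'twist deg', np.float64(0.09))
```

View pics/w7.png

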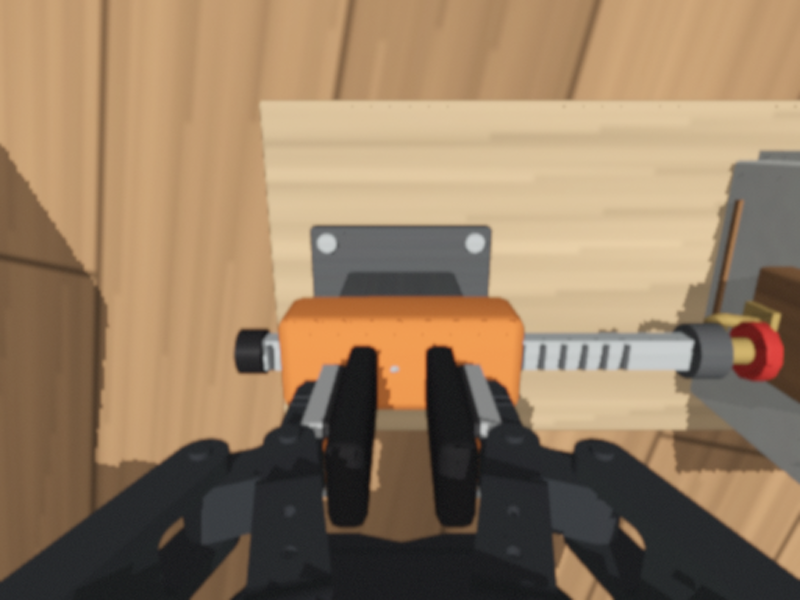

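View pics/top7.png

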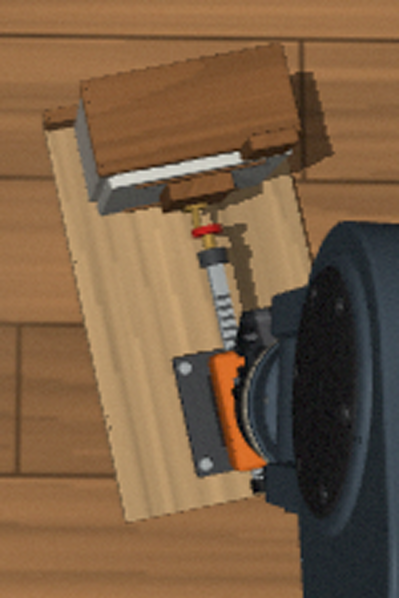

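View pics/scene7.png

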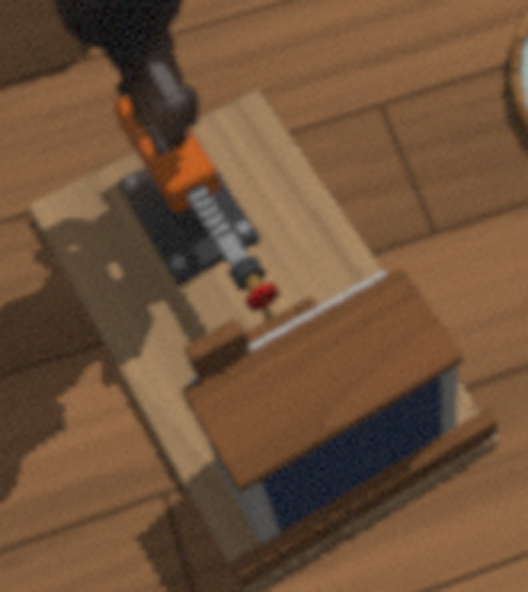

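carry_out:
  plan: [0, 0, 0, 0, 7.0, 0, 0, 0, 0, 7.0, 0, 0, 0, 0, 7.0, 0, 0, 0, 0, 7.0, 0, 0, 0, 0, 4.8, 0, 0, 0, 0, 4.8, 0, 0, 0, 0, 4.8, 0, 0, 0, 0, 4.8]

```text
t: 12.4
ee_pos: [455.7, -22.5, 165.8]
eef_rot: [0.0, 0.995, 0.104, 0.001]
wrist_force: [1.5, -0.4, 5.8]
opening: 47.8
```

```bash
python3 look.py w8|head -1
```

```text
12.4 [455.68495057 -22.48066183 165.75603949] 47.78020656683778 [ 1.47016762 -0.39228926  5.77770044] ('now-frame cm', array([0.  , 0.01, 0.08]), 'turned-frame cm', array([0.  , 0.01, 0.08]), 'twist deg', np.float64(0.08))
```

View pics/w8.png

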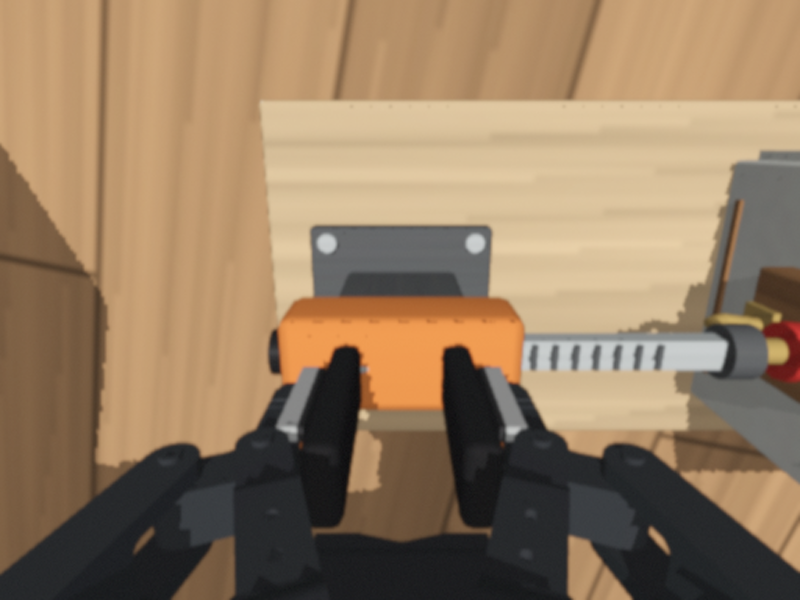

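```bash
cat > look2.py <<'E'
import sys,cv2,numpy as np
from rig import ctrl
n=sys.argv[1]
s=ctrl.sense();print(s['t'],s['opening'],s['wrist_force'])
w=ctrl.snapshot("wrist")[:,:,::-1];t=ctrl.snapshot("top")[:,:,::-1];c=ctrl.snapshot("scene")[:,:,::-1]
cv2.imwrite(f'pics/{n}_w.png',w);cv2.imwrite(f'pics/{n}_t.png',t);cv2.imwrite(f'pics/{n}_c.png',c)
r=lambda a,f:cv2.resize(a,None,fx=f,fy=f,interpolation=cv2.INTER_CUBIC)
A=r(w[195:250,432:512],5);B=r(t[155:215,310:360],5.5);C=r(c[205:255,170:230],5.5)
H=max(A.shape[0],B.shape[0],C.shape[0])
pad=lambda a:cv2.copyMakeBorder(a,0,H-a.shape[0],0,4,cv2.BORDER_CONSTANT)
o=np.hstack([pad(A),pad(B),pad(C)]);print(o.shape)
cv2.imwrite(f'pics/{n}_m.png',r(o,799/o.shape[1]))
E
python3 look2.py a8
```

```text
12.45 48.393152872322176 [1.84289099 1.02688477 4.49988061]
(330, 1017, 3)
```

View pics/a8_m.png

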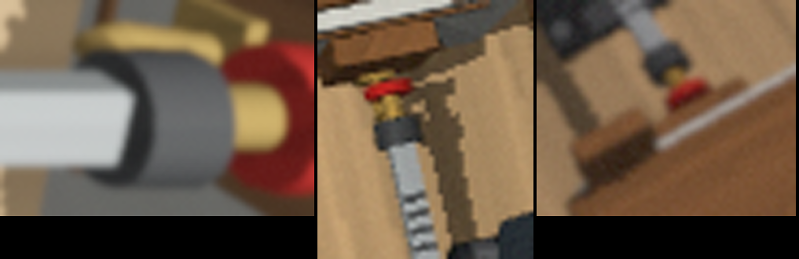

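carry_out:
  plan: [0, 0, 0, 0, 4.5, 0, 0, 0, 0, 4.5]

```text
t: 12.85
ee_pos: [455.6, -22.4, 165.3]
eef_rot: [0.0, 0.995, 0.104, 0.001]
wrist_force: [5.7, 0.2, 4.6]
opening: 45.0
```

```bash
python3 look2.py a9
```

```text
12.85 44.975413274677386 [5.72306299 0.17915942 4.59360804]
(330, 1017, 3)
```

View pics/a9_m.png

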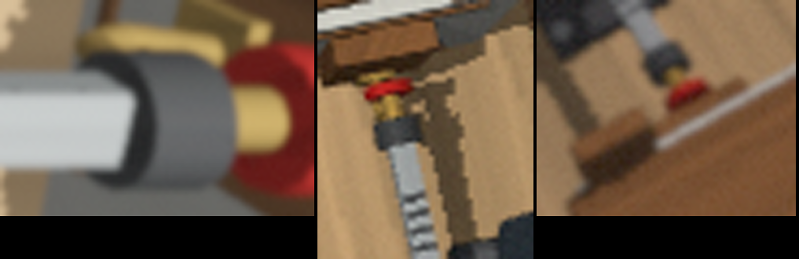

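carry_out:
  plan: [0, 0, 0, 0, 4.4, 0, 0, 0, 0, 4.3, 0, 0, 0, 0, 4.3]

```text
t: 13.38
ee_pos: [455.7, -22.5, 165.3]
eef_rot: [0.0, 0.995, 0.104, 0.001]
wrist_force: [4.8, 1.1, 5.0]
opening: 42.8
```

```bash
python3 look2.py a10
```

```text
13.375 42.78972825799552 [4.77477273 1.06030721 4.95056809]
(330, 1017, 3)
```

View pics/a10_m.png

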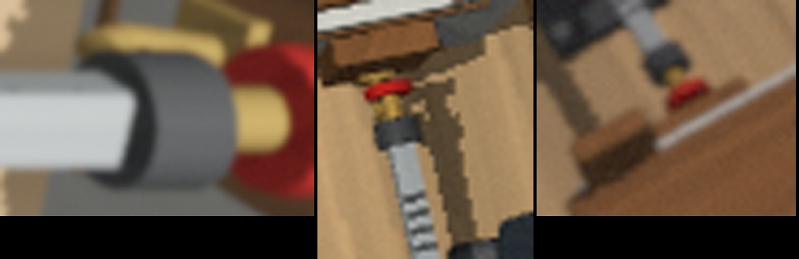

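Run:
```python
import cv2,numpy as np
a=cv2.imread('pics/a8_w.png');b=cv2.imread('pics/a10_w.png')
o=np.vstack([a[180:384,160:350],b[180:384,160:350]])
cv2.imwrite('pics/cmp.png',cv2.resize(np.hstack([a[180:384,160:350],b[180:384,160:350]]),None,fx=2.1,fy=2.1,interpolation=cv2.INTER_CUBIC))
```

```text
(no output)
```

View pics/cmp.png

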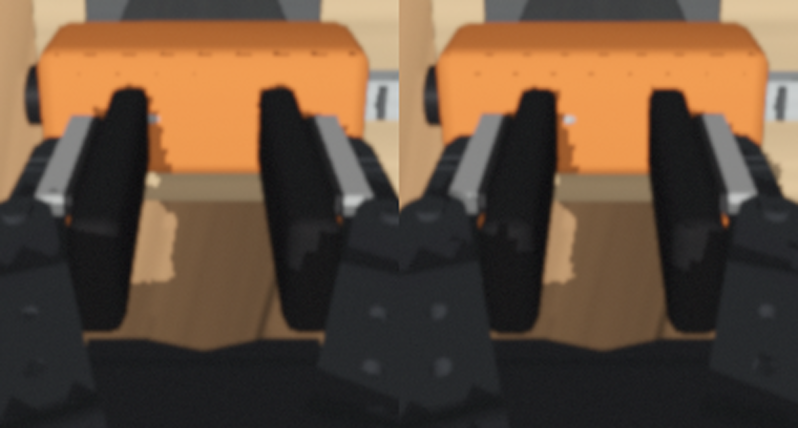

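carry_out:
  plan: [0, 0, 0, 0, 4.2, 0, 0, 0, 0, 4.1, 0, 0, 0, 0, 4.0, 0, 0, 0, 0, 4.0]

```text
t: 14.02
ee_pos: [455.7, -22.5, 165.5]
eef_rot: [0.0, 0.995, 0.104, 0.001]
wrist_force: [3.9, 1.6, 7.8]
opening: 40.0
```

```bash
python3 look2.py a11
```

```text
14.025 39.992406390589565 [3.94896056 1.64508898 7.83490343]
(330, 1017, 3)
```

View pics/a11_m.png

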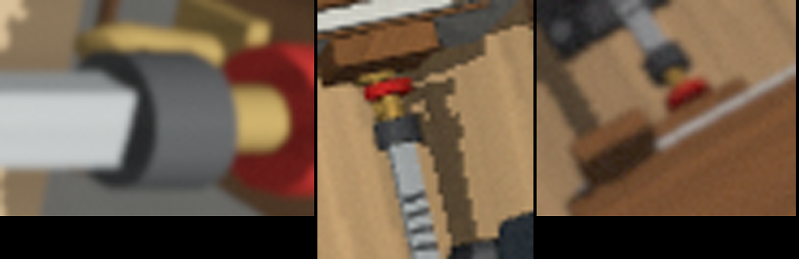

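carry_out:
  plan: [0, 0, 0, 0, 3.9, 0, 0, 0, 0, 3.8, 0, 0, 0, 0, 3.7, 0, 0, 0, 0, 3.7]

```text
t: 14.68
ee_pos: [455.7, -22.5, 165.7]
eef_rot: [0.0, 0.995, 0.104, 0.001]
wrist_force: [2.7, 0.1, 11.6]
opening: 37.1
```

```bash
python3 look2.py a12
```

```text
14.675 37.051769365218256 [ 2.65063271  0.09717336 11.64356392]
(330, 1017, 3)
```

View pics/a12_m.png

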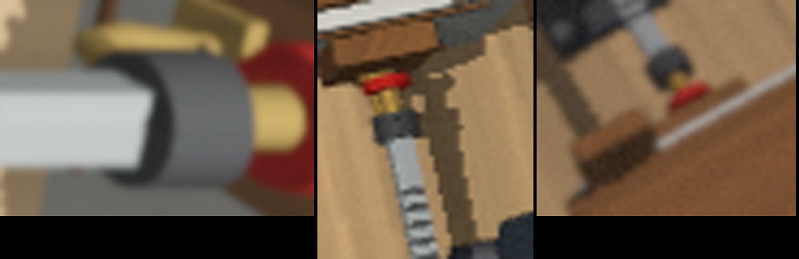

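carry_out:
  plan: [0, 0, 0, 0, 6.6, 0, 0, 0, 0, 6.6, 0, 0, 0, 0, 6.6, 0, 0, 0, 0, 6.6, 0, 0, 0, 0, 6.4, 0, 0, 0, 0, 6.2, 0, 0, 0, 0, 6.1, 0, 0, 0, 0, 6.0, 0, 0, 0, 0, 5.9, 0, 0, 0, 0, 5.8, 0, 0, 0, 0, 5.7, 0, 0, 0, 0, 5.7]

```text
t: 16.32
ee_pos: [455.4, -22.5, 165.3]
eef_rot: [0.0, 0.995, 0.104, 0.0]
wrist_force: [5.7, 1.0, 4.3]
opening: 57.1
```

```bash
python3 look2.py a13
```

```text
16.325 57.13812830141326 [5.74585386 0.95180509 4.26513676]
(330, 1017, 3)
```

View pics/a13_m.png

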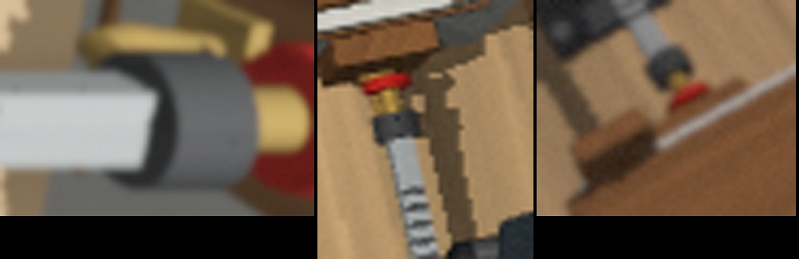

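carry_out:
  plan: [0, 0, 0, 0, 5.6, 0, 0, 0, 0, 5.5, 0, 0, 0, 0, 5.4, 0, 0, 0, 0, 5.4]

```text
t: 16.98
ee_pos: [455.6, -22.5, 165.4]
eef_rot: [0.0, 0.995, 0.104, 0.001]
wrist_force: [5.5, 1.4, 5.4]
opening: 54.0
```

```bash
python3 look2.py a14
python3 - <<'E'
import cv2,numpy as np
# collar template tracking in the wrist view
r=cv2.imread('pics/a12_w.png')
u=lambda a:cv2.resize(a,None,fx=4,fy=4,interpolation=cv2.INTER_CUBIC)
def tr(ref,box,im,m=12):
    y0,y1,x0,x1=box
    t=u(ref[y0:y1,x0:x1]);s=u(im[y0-m:y1+m,max(0,x0-2*m):min(512,x1+2*m)])
    _,v,_,l=cv2.minMaxLoc(cv2.matchTemplate(s,t,cv2.TM_CCOEFF_NORMED))
    return l[0]/4-(x0-max(0,x0-2*m)),round(v,3)
for n in (8,9,10,11,12,13,14):
    im=cv2.imread(f'pics/a{n}_w.png')
    print(n,'collar',tr(r,(205,245,452,492),im),'base',tr(r,(140,170,195,320),im))
E
```

```text
16.975 54.001240511920365 [5.52585464 1.40729663 5.43486051]
(330, 1017, 3)
8 collar (-4.75, 0.971) base (0.0, 1.0)
9 collar (-4.25, 0.971) base (0.0, 0.998)
10 collar (-4.25, 0.971) base (0.0, 0.999)
11 collar (-4.25, 0.972) base (0.0, 0.998)
12 collar (0.0, 1.0) base (0.0, 1.0)
13 collar (1.0, 0.999) base (0.5, 0.997)
14 collar (0.5, 0.999) base (0.0, 0.999)
```

View pics/a14_m.png

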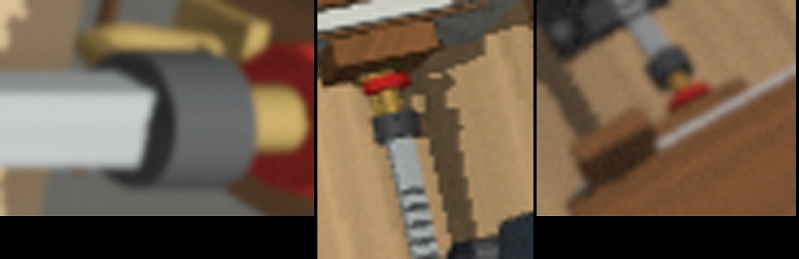

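carry_out:
  plan: [0, 0, 0, 0, 5.3, 0, 0, 0, 0, 5.2, 0, 0, 0, 0, 5.1, 0, 0, 0, 0, 5.1]

```text
t: 17.62
ee_pos: [455.6, -22.5, 165.7]
eef_rot: [0.0, 0.995, 0.104, 0.001]
wrist_force: [2.8, 0.7, 9.9]
opening: 51.1
```

```bash
cat > tr.py <<'E'
import cv2,numpy as np,sys
r=cv2.imread('pics/a12_w.png');b=cv2.imread('pics/a12_t.png');c=cv2.imread('pics/a12_c.png')
u=lambda a:cv2.resize(a,None,fx=4,fy=4,interpolation=cv2.INTER_CUBIC)
def tr(ref,box,im,m=10):
    y0,y1,x0,x1=box
    t=u(ref[y0:y1,x0:x1]);X0=max(0,x0-2*m)
    s=u(im[y0-m:y1+m,X0:min(512,x1+2*m)])
    _,v,_,l=cv2.minMaxLoc(cv2.matchTemplate(s,t,cv2.TM_CCOEFF_NORMED))
    return l[0]/4-(x0-X0),l[1]/4-m,round(v,3)
for n in sys.argv[1:]:
    im=cv2.imread(f'pics/a{n}_w.png')
    print(n,'collar',tr(r,(205,245,452,488),im),'base',tr(r,(140,170,195,320),im),
     'top collar',tr(b,(178,190,321,342),cv2.imread(f'pics/a{n}_t.png'),5))
E
python3 look2.py a15; python3 tr.py 14 15
```

```text
17.625 51.11871344637806 [2.83139438 0.72381272 9.87773922]
(330, 1017, 3)
14 collar (0.5, 0.0, 0.999) base (0.0, 0.0, 0.999) top collar (0.0, 0.0, 0.997)
15 collar (3.25, -0.25, 0.988) base (0.0, 0.0, 0.999) top collar (0.0, -0.75, 0.979)
```

View pics/a15_m.png

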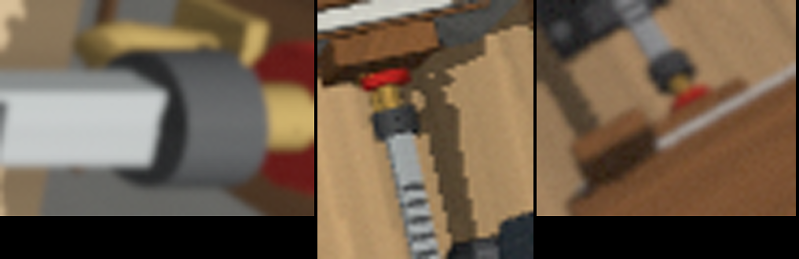

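```bash
cat > red.py <<'E'
import cv2,numpy as np,sys
def red(n,box):
    im=cv2.imread(n).astype(float);y0,y1,x0,x1=box;a=im[y0:y1,x0:x1]
    w=np.clip(a[:,:,2]-1.0*np.maximum(a[:,:,1],a[:,:,0])-75,0,None);Y,X=np.mgrid[y0:y1,x0:x1]
    return round((X*w).sum()/w.sum(),2),round((Y*w).sum()/w.sum(),2),int(w.sum())
for k in sys.argv[1:]:
    print(k,'top',red(f'pics/a{k}_t.png',(160,185,318,345)),'scene',red(f'pics/a{k}_c.png',(215,240,190,215)))
E
python3 red.py 8 9 10 11 12 13 14 15; python3 tr.py 8 9 11 12 13
```

```text
8 top (np.float64(325.33), np.float64(175.01), 1383) scene (np.float64(204.2), np.float64(225.14), 357)
9 top (np.float64(325.32), np.float64(175.01), 1384) scene (np.float64(204.19), np.float64(225.15), 365)
10 top (np.float64(325.31), np.float64(175.02), 1387) scene (np.float64(204.23), np.float64(225.12), 358)
11 top (np.float64(325.42), np.float64(174.88), 1507) scene (np.float64(204.37), np.float64(225.13), 364)
12 top (np.float64(325.25), np.float64(173.51), 1479) scene (np.float64(204.89), np.float64(225.97), 358)
13 top (np.float64(325.28), np.float64(173.49), 1468) scene (np.float64(204.92), np.float64(225.97), 376)
14 top (np.float64(325.27), np.float64(173.51), 1472) scene (np.float64(204.89), np.float64(226.0), 371)
15 top (np.float64(325.06), np.float64(172.55), 1444) scene (np.float64(205.5), np.float64(226.46), 303)
8 collar (-4.75, -0.25, 0.987) base (0.0, 0.0, 1.0) top collar (0.25, 1.25, 0.947)
9 collar (-4.25, 0.25, 0.987) base (0.0, 0.25, 0.998) top collar (0.25, 1.25, 0.947)
11 collar (-4.25, 0.0, 0.988) base (0.0, 0.25, 0.998) top collar (0.25, 1.25, 0.948)
12 collar (0.0, 0.0, 1.0) base (0.0, 0.0, 1.0) top collar (0.0, 0.0, 1.0)
13 collar (1.0, 0.25, 0.999) base (0.5, 0.25, 0.997) top collar (0.0, 0.0, 0.997)
```

carry_out:
  plan: [0, 0, 0, 0, 5.0, 0, 0, 0, 0, 4.9, 0, 0, 0, 0, 4.9]

```text
t: 18.15
ee_pos: [455.7, -22.5, 165.8]
eef_rot: [0.0, 0.995, 0.104, 0.001]
wrist_force: [2.3, 0.6, 11.9]
opening: 49.2
```

```bash
python3 look2.py a16; python3 tr.py 15 16; python3 red.py 15 16
```

```text
18.15 49.2404161512484 [ 2.28198829  0.596245   11.90046626]
(330, 1017, 3)
15 collar (3.25, -0.25, 0.988) base (0.0, 0.0, 0.999) top collar (0.0, -0.75, 0.979)
16 collar (6.5, -0.25, 0.977) base (0.0, 0.0, 0.999) top collar (-0.25, -1.75, 0.96)
15 top (np.float64(325.06), np.float64(172.55), 1444) scene (np.float64(205.5), np.float64(226.46), 303)
16 top (np.float64(324.84), np.float64(171.6), 1469) scene (np.float64(205.81), np.float64(226.99), 145)
```

View pics/a16_m.png

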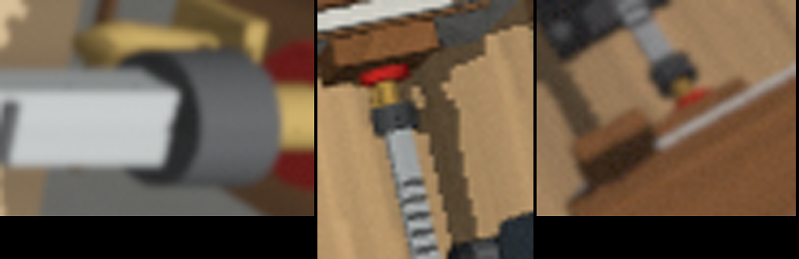

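carry_out:
  plan: [0, 0, 0, 0, 4.8, 0, 0, 0, 0, 4.7, 0, 0, 0, 0, 4.7]

```text
t: 18.68
ee_pos: [455.7, -22.5, 165.8]
eef_rot: [0.0, 0.995, 0.104, 0.001]
wrist_force: [3.0, 1.2, 12.3]
opening: 47.4
```

```bash
python3 look2.py a17; python3 tr.py 16 17; python3 red.py 16 17
```

```text
18.675 47.381557483548605 [ 2.95468332  1.21563196 12.25489475]
(330, 1017, 3)
16 collar (6.5, -0.25, 0.977) base (0.0, 0.0, 0.999) top collar (-0.25, -1.75, 0.96)
17 collar (9.75, -0.25, 0.966) base (0.0, 0.0, 0.999) top collar (-0.5, -2.75, 0.941)
16 top (np.float64(324.84), np.float64(171.6), 1469) scene (np.float64(205.81), np.float64(226.99), 145)
17 top (np.float64(324.58), np.float64(170.67), 1510) scene (np.float64(206.5), np.float64(227.0), 2)
```

View pics/a17_m.png

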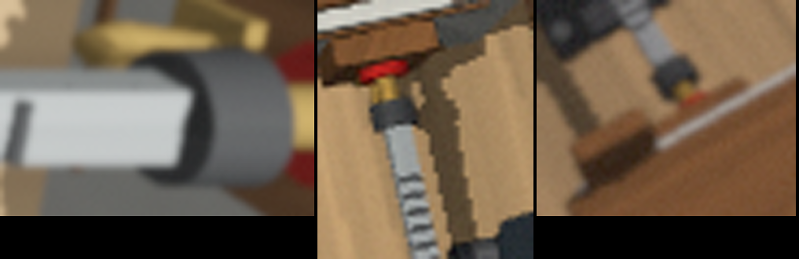

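Run:
```python
from h import *
from rig import ctrl
ct=ctrl.get_calibration("top")
for q in ((543.8,-4.1,.2065),(541.8,-5,.2104),(545.5,-4.1,.2065)):
  print(q)
  for x in (60,66,68,71,74): print(x,proj(ct,s2w(q,[(x,0,115),(x,0,127)])).round(1).tolist())
  print('block edge',proj(ct,s2w(q,[(74,25,135),(74,-25,135),(90,25,135),(90,-25,135)])).round(1).tolist(),'door top',proj(ct,s2w(q,[(90,70,150),(90,-70,150)])).round(1).tolist())
import cv2
im=cv2.imread('pics/a17_t.png')[145:195,295:365]
cv2.imwrite('pics/z17.png',cv2.resize(im,None,fx=11,fy=11,interpolation=cv2.INTER_NEAREST))
```

```text
(543.8, -4.1, 0.2065)
60 [[326.2, 176.2], [327.2, 175.2]]
66 [[325.6, 173.3], [326.5, 172.3]]
68 [[325.4, 172.4], [326.3, 171.4]]
71 [[325.1, 171.0], [326.0, 170.0]]
74 [[324.8, 169.6], [325.7, 168.5]]
block edge [[314.2, 170.2], [338.4, 165.5], [312.6, 162.5], [336.7, 157.9]] door top [[291.4, 165.4], [359.9, 152.1]]
(541.8, -5, 0.2104)
60 [[326.6, 177.1], [327.5, 176.2]]
66 [[326.0, 174.3], [326.9, 173.3]]
68 [[325.7, 173.4], [326.6, 172.4]]
71 [[325.4, 172.0], [326.3, 171.0]]
74 [[325.1, 170.6], [326.0, 169.5]]
block edge [[314.5, 171.2], [338.7, 166.5], [312.8, 163.6], [336.9, 158.8]] door top [[291.7, 166.5], [360.2, 153.0]]
(545.5, -4.1, 0.2065)
60 [[326.2, 175.3], [327.1, 174.4]]
66 [[325.6, 172.5], [326.5, 171.5]]
68 [[325.4, 171.6], [326.3, 170.6]]
71 [[325.1, 170.2], [326.0, 169.1]]
74 [[324.8, 168.8], [325.7, 167.7]]
block edge [[314.2, 169.4], [338.4, 164.7], [312.5, 161.7], [336.7, 157.0]] door top [[291.4, 164.5], [359.9, 151.3]]
```

View pics/z17.png

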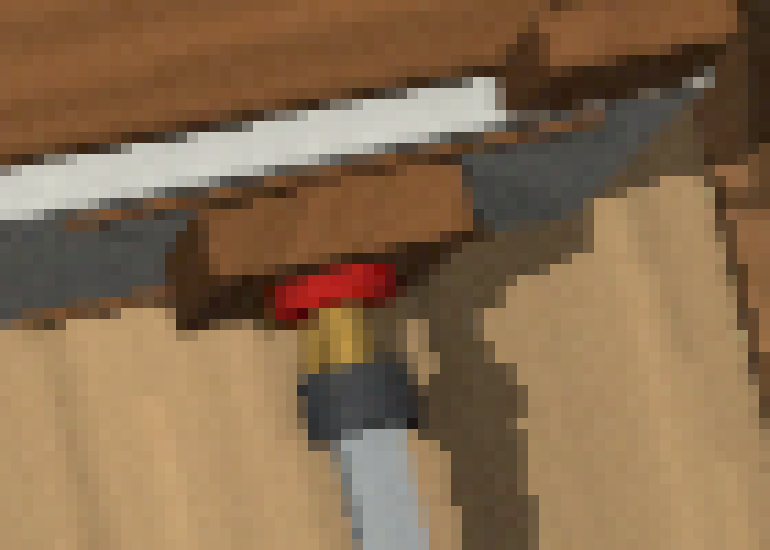

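carry_out:
  plan: [0, 0, 0, 0, 4.6, 0, 0, 0, 0, 4.5, 0, 0, 0, 0, 4.5]

```text
t: 19.2
ee_pos: [455.7, -22.6, 165.9]
eef_rot: [0.0, 0.995, 0.104, 0.001]
wrist_force: [1.8, 0.1, 14.6]
opening: 45.5
```

```bash
python3 look2.py a18; python3 tr.py 17 18; python3 red.py 17 18
```

```text
19.2 45.528735894618606 [ 1.77977186  0.05025338 14.59446824]
(330, 1017, 3)
17 collar (9.75, -0.25, 0.966) base (0.0, 0.0, 0.999) top collar (-0.5, -2.75, 0.941)
18 collar (12.5, -0.25, 0.957) base (0.0, -0.25, 0.998) top collar (-0.75, -3.5, 0.951)
17 top (np.float64(324.58), np.float64(170.67), 1510) scene (np.float64(206.5), np.float64(227.0), 2)
18 top (np.float64(324.4), np.float64(170.54), 1506) scene (np.float64(206.0), np.float64(227.0), 2)
```

carry_out:
  plan: [0, 0, 0, 0, 4.4, 0, 0, 0, 0, 4.35, 0, 0, 0, 0, 4.35]

```text
t: 19.73
ee_pos: [455.7, -22.6, 166.0]
eef_rot: [0.0, 0.995, 0.104, 0.001]
wrist_force: [0.9, 1.0, 15.5]
opening: 44.0
```

```bash
python3 look2.py a19; python3 tr.py 18 19; python3 red.py 18 19
```

```text
19.725 44.00067599645077 [ 0.94087297  1.02083441 15.49441689]
(330, 1017, 3)
18 collar (12.5, -0.25, 0.957) base (0.0, -0.25, 0.998) top collar (-0.75, -3.5, 0.951)
19 collar (14.25, -0.25, 0.95) base (0.0, -0.25, 0.998) top collar (-1.0, -3.75, 0.931)
18 top (np.float64(324.4), np.float64(170.54), 1506) scene (np.float64(206.0), np.float64(227.0), 2)
19 top (np.float64(324.39), np.float64(170.55), 1496) scene (np.float64(nan), np.float64(nan), 0)red.py:5: RuntimeWarning: invalid value encountered in scalar divide
  return round((X*w).sum()/w.sum(),2),round((Y*w).sum()/w.sum(),2),int(w.sum())
```

View pics/a19_m.png

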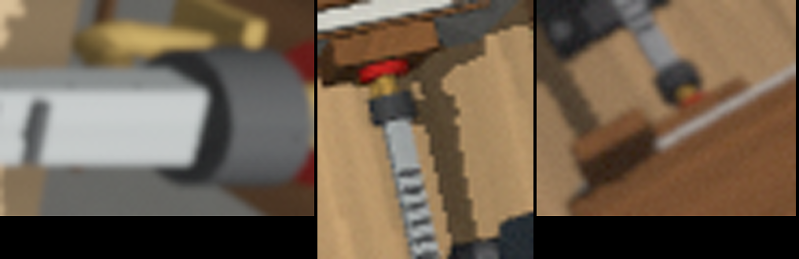

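carry_out:
  plan: [0, 0, 0, 0, 4.25, 0, 0, 0, 0, 4.15, 0, 0, 0, 0, 4.15]

```text
t: 20.25
ee_pos: [455.7, -22.6, 166.1]
eef_rot: [0.0, 0.995, 0.104, 0.001]
wrist_force: [-0.3, 0.6, 19.4]
opening: 41.9
```

```bash
sed -i 's/452,488/452,480/' tr.py; python3 look2.py a20; python3 tr.py 17 18 19 20; python3 red.py 20 2>/dev/null
```

```text
20.25 41.89332944272799 [-0.25100364  0.61618574 19.40060927]
(330, 1017, 3)
17 collar (9.75, -0.25, 0.974) base (0.0, 0.0, 0.999) top collar (-0.5, -2.75, 0.941)
18 collar (12.5, -0.25, 0.964) base (0.0, -0.25, 0.998) top collar (-0.75, -3.5, 0.951)
19 collar (14.25, -0.25, 0.958) base (0.0, -0.25, 0.998) top collar (-1.0, -3.75, 0.931)
20 collar (16.5, -0.5, 0.953) base (0.0, -0.25, 0.998) top collar (-1.0, -4.5, 0.897)
20 top (np.float64(324.43), np.float64(170.52), 1463) scene (np.float64(nan), np.float64(nan), 0)
```

carry_out:
  plan: [0, 0, 0, 0, 4.05, 0, 0, 0, 0, 3.95, 0, 0, 0, 0, 3.95]

```text
t: 20.78
ee_pos: [455.7, -22.6, 166.3]
eef_rot: [0.0, 0.995, 0.104, 0.001]
wrist_force: [-0.6, 0.9, 23.2]
opening: 39.9
```

```bash
python3 look2.py a21; python3 tr.py 17 19 20 21; python3 red.py 21 2>/dev/null
```

```text
20.775 39.871753327758 [-0.6030432   0.88150774 23.15045546]
(330, 1017, 3)
17 collar (9.75, -0.25, 0.974) base (0.0, 0.0, 0.999) top collar (-0.5, -2.75, 0.941)
19 collar (14.25, -0.25, 0.958) base (0.0, -0.25, 0.998) top collar (-1.0, -3.75, 0.931)
20 collar (16.5, -0.5, 0.953) base (0.0, -0.25, 0.998) top collar (-1.0, -4.5, 0.897)
21 collar (18.75, -0.75, 0.952) base (-0.25, -0.25, 0.997) top collar (-1.25, -5.0, 0.849)
21 top (np.float64(324.39), np.float64(170.51), 1456) scene (np.float64(206.0), np.float64(227.0), 1)
```

Run:
```python
import cv2,numpy as np
P=[]
for n in (12,15,16,17,18,19,20,21):
    a=cv2.imread(f'pics/a{n}_w.png')
    row=a[210:232,330:512].astype(float).mean(2)[4:16].mean(0)
    seg=a[205:245,330:512]
    P.append(cv2.resize(seg,None,fx=4.3,fy=1.8))
cv2.imwrite('pics/teeth.png',np.vstack(P))
r=cv2.imread('pics/a17_w.png')
u=lambda a:cv2.resize(a,None,fx=8,fy=8,interpolation=cv2.INTER_CUBIC)
for n in (12,15,16,17,18,19,20,21):
    im=cv2.imread(f'pics/a{n}_w.png');o=[]
    for (x0,x1) in ((350,400),(355,385),(400,440)):
        t=u(r[211:240,x0:x1]);X0=x0-9;s=u(im[209:242,X0:x1+12])
        _,v,_,l=cv2.minMaxLoc(cv2.matchTemplate(s,t,cv2.TM_CCOEFF_NORMED));o.append((l[0]/8-9,round(v,3)))
    print(n,o)
```

```text
12 [(3.375, 0.993), (3.375, 0.997), (-9.0, 0.873)]
15 [(-6.5, 0.995), (6.875, 0.997), (-6.5, 0.962)]
16 [(-3.25, 0.996), (10.0, 0.997), (-3.25, 0.987)]
17 [(0.0, 1.0), (0.0, 0.999), (0.0, 1.0)]
18 [(2.625, 0.984), (2.625, 0.987), (2.625, 0.978)]
19 [(-9.0, 0.984), (-8.875, 0.987), (4.25, 0.963)]
20 [(-6.5, 0.992), (-6.375, 0.993), (6.75, 0.958)]
21 [(-3.875, 0.992), (9.375, 0.992), (-4.0, 0.967)]
```

View pics/teeth.png

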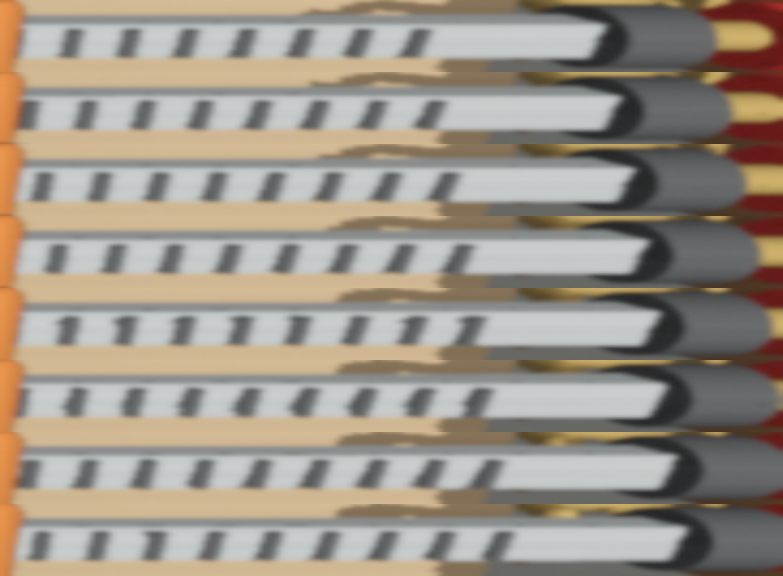

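carry_out:
  plan: [0, 0, 0, 0, 3.85, 0, 0, 0, 0, 3.85, 0, 0, 0, 0, 3.85, 0, 0, 0, 0, 3.85, 0, 0, 0, 0, 3.85, 0, 0, 0, 0, 3.85]

```text
t: 21.68
ee_pos: [455.7, -22.5, 166.4]
eef_rot: [0.0, 0.995, 0.104, 0.001]
wrist_force: [-1.8, 1.0, 24.8]
opening: 38.9
```

```bash
python3 look2.py a22; python3 look.py w22|head -1;python3 red.py 22
python3 - <<'E'
import cv2
r=cv2.imread('pics/a21_w.png');im=cv2.imread('pics/a22_w.png')
u=lambda a:cv2.resize(a,None,fx=8,fy=8,interpolation=cv2.INTER_CUBIC)
for x0,x1 in((350,385),(400,440)):
    s=u(im[209:242,x0-5:x1+5]);t=u(r[211:240,x0:x1]);_,v,_,l=cv2.minMaxLoc(cv2.matchTemplate(s,t,cv2.TM_CCOEFF_NORMED));print(l[0]/8-5,v)
t=cv2.imread('pics/a22_t.png');cv2.imwrite('pics/t22.png',cv2.resize(t,(800,600),interpolation=cv2.INTER_CUBIC))
E
```

```text
21.675 38.90349355412693 [-1.77308372  1.00855391 24.79587118]
(330, 1017, 3)
21.825 [455.74910035 -22.57043764 166.44863375] 38.65551332426367 [-1.8308283   0.06414752 25.12476641] ('now-frame cm', array([-0.  , -0.  ,  0.14]), 'turned-frame cm', array([-0.  , -0.  ,  0.14]), 'twist deg', np.float64(0.08))
22 top (np.float64(324.4), np.float64(170.49), 1490) scene (np.float64(206.0), np.float64(227.0), 6)
1.0 0.9842678308486938
0.875 0.9815107583999634
```

View pics/t22.png

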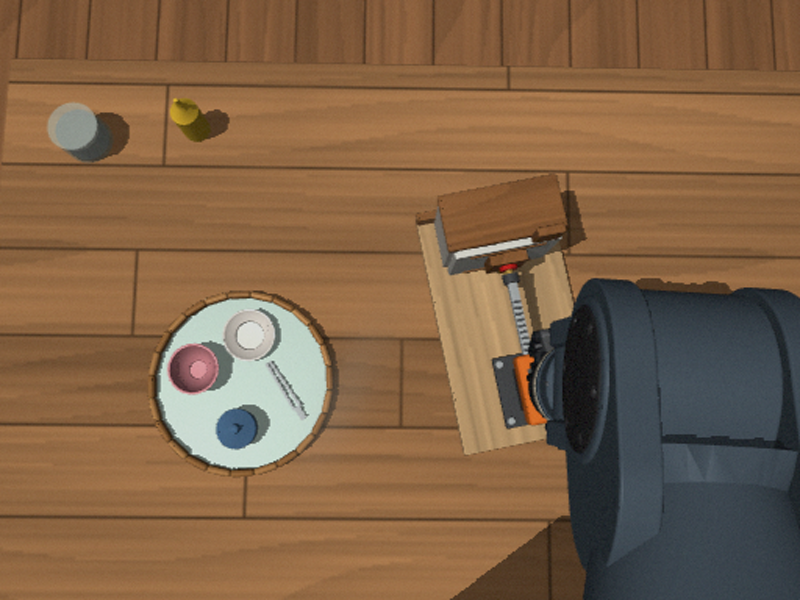

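View pics/w22.png

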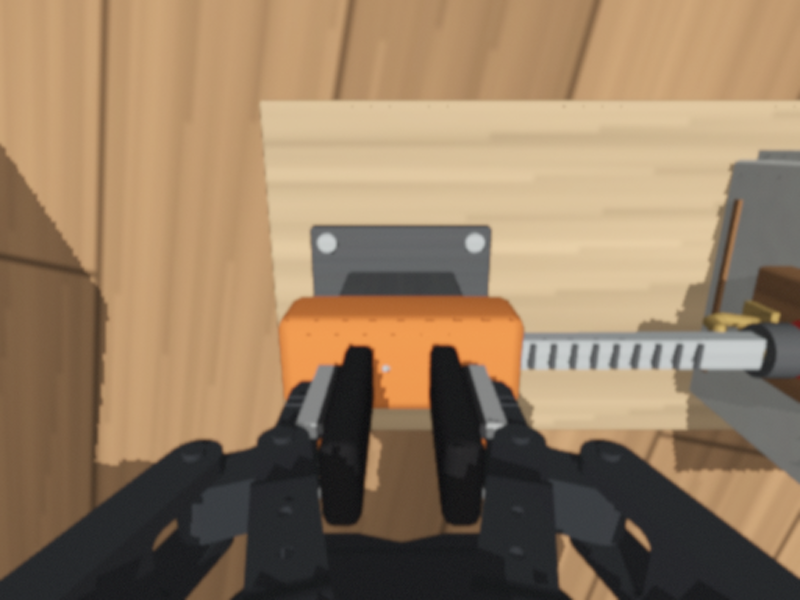

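```bash
python3 -c "
from rig import ctrl
print(ctrl.hand_in())
s=ctrl.sense();print(s['t'],s['opening'],s['wrist_force'])"
```

```text
the job is handed in; nothing more can be done
None
the job is handed in; nothing more can be done
```

The job is handed in at about 22 s. The door is shut on its catch, and the pad presses the block with its spring about half in. The hand is still squeezing the grips, within a few mm of their midpoint. The hand-in gave no verdict, and nothing could be read afterwards.

**What I did**
- I pushed the door shut by its tab until the push force rose sharply at a stop. The pictures then showed it lined up with the cabinet.
- I pumped the grips: three full strokes, a fourth started fast and finished slowly, then a slow final squeeze in small steps.

**Last checks**
- **Contact:** the red disc stopped advancing at a finger opening of about 47 mm.
- **Spring:** counting rod teeth in the wrist picture (8 mm apart), the rod went on about 5.9 mm past contact. That is roughly 9 N on the block.
- **Hand:** the squeeze held steady at about 38.8 mm opening.
- **Door and tray:** the top picture shows the door shut, and the things on the tray look unmoved from the first picture.

**What disagreed**
- **Pad travel:** finger opening and wrist force put it higher, at about 7 to 8 mm. I put part of that down to give in the fingers. All the estimates lie inside the allowed 4 to 10.6 mm.
- **Rod coasting:** on the fast fourth stroke the rod appeared to coast ahead of the ratchet. It stopped short of the block, and I closed slowly after that.

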